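Close and clamp the weight case

TASK

Get the weight case ready to carry: shut its lid onto the rubber seal, hook the wire bail of the draw latch over the keeper on the lid, then push the lever down past centre until it stays flat against the case and clamps the lid tight. Feel for the hook and do not force the lid or the latch, squeeze the bail only lightly, and leave the things standing around where they are.

Things in the scene. Friction and masses are not known exactly. Their poses are not given: they have to be found in the camera images.
- case: grey metal carrying case, fixed, 140 mm deep (x), 190 mm wide (y), rim 64 mm high, black rubber seal 8 mm above that. Origin: centre of the underside, z up. The front wall, with the latch, is at x = -70 mm, facing -x; 'out' below means mm in front of it, heights are above the bench. The latch is centred on y = 0 and moves in the x-z plane. The tester's handwheels, up to 137 mm high, stand to its left.
- lid (a joint): lid angle (rad): hinged on the back rim, axis at case x = +72 mm, 72 mm high; lid 20 mm tall, 140 mm deep, starts raised at 0.5 to 0.9 and stays where it is left (stiff hinge). 0 = lid just resting on the seal (lower edge 72 mm, top 92 mm high); negative = drawn down into the seal, which pushes back about 7 N per mm of the front edge. Clamped it reads -0.015 to -0.05.
- lid_front (a point): middle of the lid's lower front edge, on its front face; axes as the case's when the lid is shut. The keeper, a 20 mm wide steel hook, sits on the lid here: a foot block, then a channel 7 mm wide and open at the top, then a 3 mm thick lip. Foot face 13 mm out, lip 20 to 23 mm out; channel floor 7.5 mm above this point, lip top 4.5 mm above the floor, foot top 12.5 mm above it. The hook is adjustable: it may be set up to 5 mm further in or out and 1.5 mm higher or lower.
- lever (a joint): latch lever angle (rad): 0 = hanging flat along the front wall (clamped), pi/2 = straight out from the case, at most 2.3. Steel plate 23 mm wide, 42 mm long from the pin, outer face 5 mm from the pin's axis, flared tab at the end. The bail is hinged on it 14 mm from its pin. Pulling the hooked bail it resists with 3 to 12 N at its end, most near 0.6 to 1.0; below about 0.2 (past centre) it pulls itself shut. Otherwise it stays where it is left.
- lever_tip (a point): end of the lever, 42 mm from its hinge pin. The pin lies along the case's y, 26 mm out and 52 mm high.
- bail (a joint): angle of the bail on the lever (rad), stiff enough to stay put: 0 = lying opposite to the lever's direction; grows as the bail folds out towards the lever's tip (pi = along the lever). Starts near 2.2, standing obliquely out and up.
- bail_bar (a point): middle of the bail's cross bar: a wire frame, rod 5 mm thick, 39 mm wide over its two legs (along case y), 40 mm from its hinge on the lever to this bar. The bar goes down into the keeper's channel, the legs pass either side of the keeper. Its ends can be pinched across the legs from above; it turns freely between the fingers. Grip it with about 10 N; while held, press it on keeper or lid with only a few N.
- test_gauge: pressure gauge lying face up, 105x68x32 mm, origin under its middle; a bystander
- ptfe_tape: flat blue reel of tape, 52 mm across, 14 mm high, origin under its centre; a bystander
- adapter_3: steel threaded adapter standing on its hexagon, 27x31x29 mm, origin under its centre; a bystander

How it is judged:
By the outcome, as a careful person would: the job done as asked, in the order asked, and still so for the second after the job is handed in, with the robot touching nothing.
It also fails if it takes over 64 s, if anything falls off the work surface, if the arm or the gripper's body presses on something with over 40 N, if the wrist force passes 120 N, or if a joint passes its speed limit or range.

ROBOT

A 6-joint arm with a two-finger parallel gripper is mounted at the origin on a cart in front of the work surface, level with it; the furniture and walls round the work are solid. World frame = base frame: x ahead of the robot, y to its left, z up, the work surface at z = 0. Lengths are in m, angles in rad, forces in N, time in s.
With the tool pointing down it reaches from about 0.325 to 0.85 m from the base axis. Payload 4.4 kg.
Tool frame: the origin (TCP) lies between the finger pads; the fingertips stand 8 mm ahead of it and the grasp point (between the pads) lies 11 mm behind it (env.tcp_to_tips is the distance from the TCP to the fingertips, in m); x points along the fingers, y is the direction in which the jaws open and shut, and the axes are right-handed (so a half turn about x gives the same grasp; the last joint's range is limited). The gripper opens to 94 mm and grips with 3 to 60 N. Pads are 16 mm wide; open, the fingers measure 119 mm over their backs; the gripper's body (75 mm by 177 mm) begins 78 mm behind the grasp point.
Start: joints at [-1.405, 0.207, 1.542, -0, 1.393, -0.15], TCP at [0.179, -0.546, 0.213] pointing down, gripper open.
Joint ranges: [-2.73, 2.73], [-0.86, 2.22], [0.23, 2.46], [-1.11, 4.25], [0.08, 2.63], [-2.82, 2.82]. Speed limits (rad/s): [2.79, 2.79, 3.14, 3.14, 3.14, 3.14].

INTERFACE

Orientations are given as a rotation vector (axis times angle).
In Python, from plant import env gives the robot as it stands.
- The arm moves only by the tool send_rows, never from a script. Its argument "motion" is a list of rows, each an object of numbers: "dx", "dy", "dz": the shift along the tool's x, y, z in mm; "twist": the turn about the tool's x in degrees; "hand": the opening in per cent of the stroke, from 0 (shut) to 100 (fully open). A call has 1 to 20 rows; each row is the pose to reach, as a shift and turn from the pose commanded when the call began, along the tool's axes at that moment; what a row does not reach only later rows make up. A row lasts 1/12 s, in which the tool goes at most 41.7 mm and 7.16 degrees, less where a joint would pass 70% of its speed; a pose out of reach is approached as far as the arm can. A call with a gripper value outside its range is refused whole. The fingers move at their own pace and stop on an object; "force" is the grip in N (left out, the last holds). Time passes only in rows, so rows that repeat a pose let the fingers close. It gives the time, the measured TCP pose, the force and the opening at its end, in the units of the state.
- env.get_obs(): the state, without advancing time (a new reading comes with each control period).
- env.snapshot(name): name is "scene" or "top" or "wrist"; returns the picture (420x560x3 uint8, red, green, blue); there is no depth.
- env.camera_info(name): a dict with "fx", "fy", "cx", "cy" (pixels), "k1" (the pictures are not rectified: a ray, as slopes to the right and down, at radius r is drawn at 1 + k1 r^2 times it, then the intrinsics apply), "eye" and "rotation" of the camera in the world. Camera axes: x right, y up, looking along -z (the intrinsics and any distortion apply to the point x, -y, -z); pixel columns grow to the right and rows downward; lengths in m; the calibration is good to about 2 mm. A picture is of the moment at which its call begins: read the wrist's pose just before it. camera_info takes no time and is no camera call; for the wrist camera it gives the pose at the moment of the call.
- env.job_done(): hands the job in, once; it reports no verdict.
The state is a dict: "time_s": time; "joint_positions": joint angles; "joint_velocities": joint speeds; "tau": joint torques, N m; "tcp_pos": TCP position; "ee_rot": TCP orientation; "force": force on the tool from outside, world axes, zero at the start; "moment": the same for the moment, N m; "width": opening from 0.0 (shut) to 1.0 (fully open).
Only numpy, scipy, OpenCV 4.12 (cv2) and the standard library are available. Lean on these libraries where they do the work, as an engineer would, in place of code of your own. Each camera call takes 0.05 s, during which the arm holds its last target.

## Working session

There is one attempt and no reset: what is moved stays moved. The work goes in short steps, Python scripts to look and compute and a tool call to move; the robot and the scene stay as the last step left them, time stands still between calls to the robot, and variables do not carry over. Pictures are saved under pics/ and viewed, and the job is handed in when it is done.

Besides the shell and the picture viewer there is one more tool, called after ">>>" as a command line: name --argument value ..., lists and objects as JSON in quotes. send_rows: Moves the arm, as the interface text tells. Its arguments: {"type":"object","properties":{"motion":{"type":"array","items":{"type":"object","properties":{"dx":{"type":"number"},"dy":{"type":"number"},"dz":{"type":"number"},"twist":{"type":"number"},"hand":{"type":"number"}}}},"force":{"type":"number"}},"required":["motion"]}

```bash
mkdir -p pics; ls
python3 - <<'E'
from plant import env
import cv2,numpy as np
o=env.get_obs();print({k:np.round(v,4) for k,v in o.items()}, env.tcp_to_tips)
for n in("scene","top","wrist"):
    ci=env.camera_info(n);print(n,{k:np.round(v,4).tolist() for k,v in ci.items()})
    cv2.imwrite(f"pics/{n}0.png",env.snapshot(n)[:,:,::-1])
E
```

```text
pics
{'time_s': np.float64(0.0), 'joint_positions': array([-1.4045,  0.2074,  1.5429, -0.    ,  1.3935, -0.1505]), 'joint_velocities': array([-0.0007,  0.0004, -0.0003, -0.0022, -0.0025,  0.0014]), 'tau': array([ 4.00000e-04, -3.70876e+01, -2.81420e+01,  6.97000e-02,
        3.60000e-02, -2.00000e-04]), 'tcp_pos': array([ 0.179 , -0.5456,  0.2123]), 'ee_rot': array([ 2.0512,  0.33  , -2.0513]), 'force': array([ 0.6365, -0.8717,  0.0654]), 'moment': array([0.0108, 0.0314, 0.0523]), 'width': np.float64(1.0009)} 0.008
scene {'fx': 469.0057, 'fy': 469.0057, 'cx': 273.887, 'cy': 212.3799, 'k1': -0.1352, 'eye': [0.1108, 0.7397, 0.5909], 'rotation': [0.3103, -1.4478, -2.3426]}
top {'fx': 416.258, 'fy': 416.258, 'cx': 282.2238, 'cy': 213.4604, 'k1': -0.0512, 'eye': [0.4014, -0.2211, 1.2887], 'rotation': [0.1118, -0.0883, -1.5862]}
wrist {'fx': 373.4076, 'fy': 373.4076, 'cx': 279.8325, 'cy': 205.9729, 'k1': -0.0105, 'eye': [0.2426, -0.5246, 0.3842], 'rotation': [-0.2006, 0.1476, -1.2483]}
```

View pics/scene0.png

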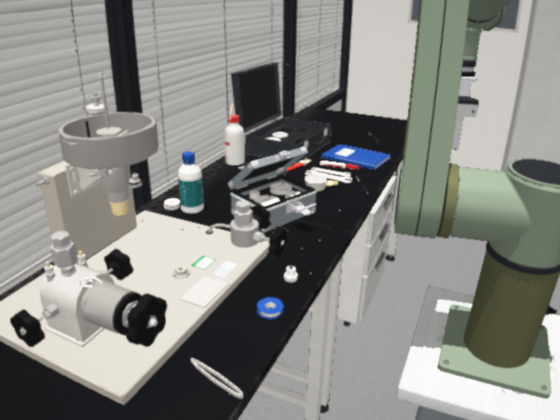

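View pics/top0.png

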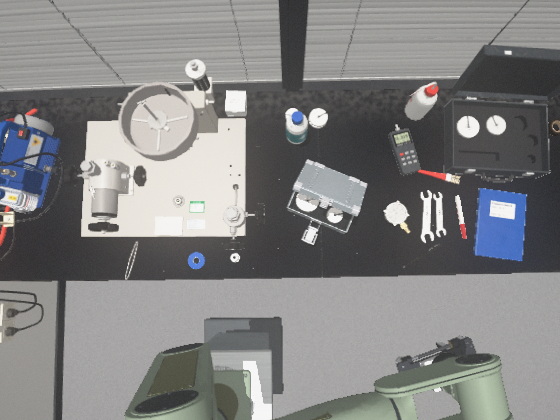

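View pics/wrist0.png

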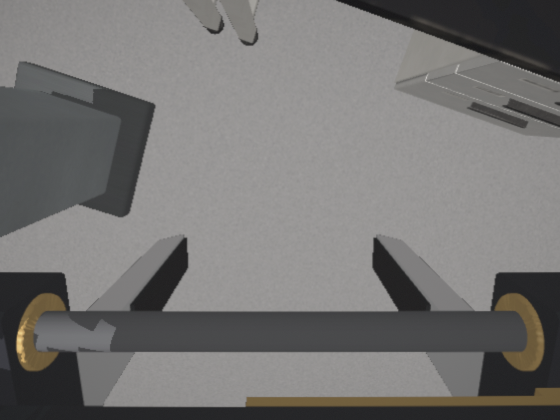

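The top view shows the case at about (328,197), with its latch pointing down at (310,235). The bystanders sit to the left and right. I'll zoom in.

```bash
cat > h.py <<'E'
from plant import env
import cv2,numpy as np
from scipy.spatial.transform import Rotation as R
def snap(n,fn):
    ci=env.camera_info(n);im=env.snapshot(n)[:,:,::-1].copy()
    cv2.imwrite(f"pics/{fn}.png",im);np.save(f"pics/{fn}.npy",ci,allow_pickle=True);return im,ci
def info(fn): return np.load(f"pics/{fn}.npy",allow_pickle=True).item()
def ray(ci,uv):
    d=np.array([(uv[0]-ci['cx'])/ci['fx'],(uv[1]-ci['cy'])/ci['fy']]);s=d.copy()
    for _ in range(20): s=d/(1+ci['k1']*(s@s))
    v=R.from_rotvec(ci['rotation']).apply([s[0],-s[1],-1]);return np.array(ci['eye']),v/np.linalg.norm(v)
def plane(ci,uv,z):
    e,v=ray(ci,uv);return e+v*(z-e[2])/v[2]
def proj(ci,p):
    q=R.from_rotvec(ci['rotation']).inv().apply(np.array(p)-ci['eye']);s=np.array([q[0],-q[1]])/-q[2]
    s=s*(1+ci['k1']*(s@s));return np.array([s[0]*ci['fx']+ci['cx'],s[1]*ci['fy']+ci['cy']])
def tri(obs):
    A=np.zeros((3,3));b=np.zeros(3)
    L=[ray(c,u) for c,u in obs]
    for e,v in L: P=np.eye(3)-np.outer(v,v);A+=P;b+=P@e
    p=np.linalg.solve(A,b);return p,[np.linalg.norm((np.eye(3)-np.outer(v,v))@(p-e)) for e,v in L]
def crop(fn,x0,y0,x1,y1,k,out):
    im=cv2.imread(f"pics/{fn}.png")[y0:y1,x0:x1];cv2.imwrite(f"pics/{out}.png",cv2.resize(im,None,fx=k,fy=k,interpolation=cv2.INTER_CUBIC))
E
python3 - <<'E'
from h import *
for n in("scene","top","wrist"): np.save(f"pics/{n}0.npy",env.camera_info(n),allow_pickle=True)
crop("top0",270,140,390,260,5,"t0c");crop("scene0",200,130,340,250,5,"s0c")
ci=info("top0")
for uv in[(288,208),(350,232),(310,235),(365,185),(306,163)]: print(uv,plane(ci,uv,0.064).round(3))
E
```

```text
(288, 208) [ 0.574 -0.221  0.064]
(350, 232) [ 0.499 -0.403  0.064]
(310, 235) [ 0.493 -0.285  0.064]
(365, 185) [ 0.639 -0.453  0.064]
(306, 163) [ 0.71  -0.278  0.064]
```

View pics/t0c.png

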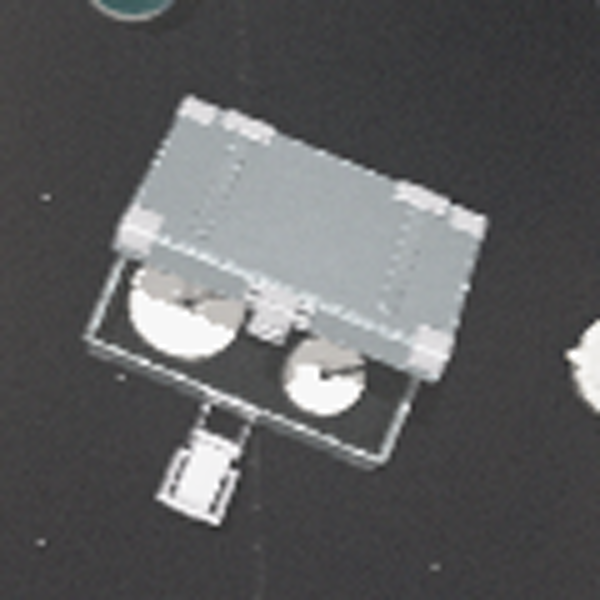

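View pics/s0c.png

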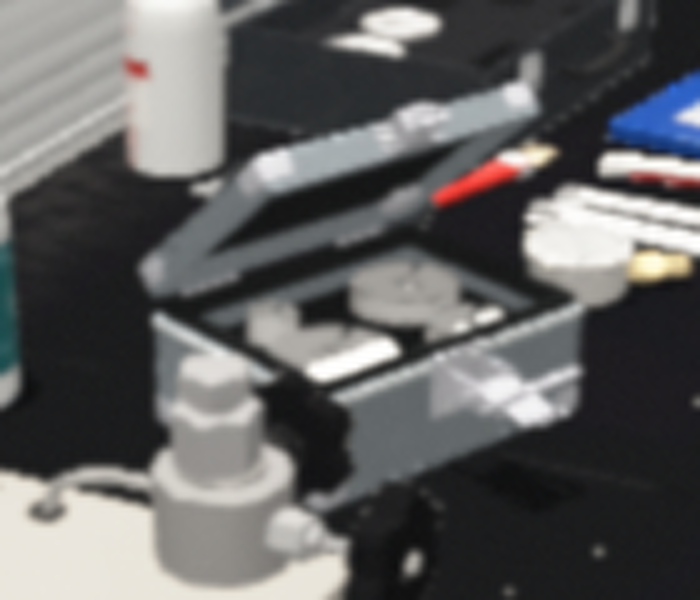

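Run:
```python
from h import *
o=env.get_obs();T=R.from_rotvec(o['ee_rot']);print(T.as_matrix().round(3))
ci=info("wrist0");print("cam in tool",T.inv().apply(ci['eye']-o['tcp_pos']).round(4));print((T.inv()*R.from_rotvec(ci['rotation'])).as_matrix().round(3))
ct=info("top0")
pt=lambda u,v:(270+u/5-.4,140+v/5-.4)
a=plane(ct,pt(88,338),.068);b=plane(ct,pt(378,464),.068);print(a,b,np.linalg.norm(a-b))
d=a-b;print("case yaw deg",np.degrees(np.arctan2(-d[0],d[1])))
for n,uv,z in[("gauge?",(397,213),.03),("tape",(196,260),.014),("adapter",(235,257),.03),("wheel",(256,212),.1)]: print(n,plane(ct,uv,z).round(3))
```

```text
[[-0.     0.312 -0.95 ]
 [ 0.002 -0.95  -0.312]
 [-1.    -0.002 -0.   ]]
cam in tool [-0.1717 -0.0006 -0.0671]
[[-0.     0.231 -0.973]
 [ 1.     0.001 -0.   ]
 [ 0.001 -0.973 -0.231]]
[ 0.57598768 -0.21913778  0.068     ] [ 0.49805244 -0.38805208  0.068     ] 0.18602672776573878
case yaw deg -24.768090876967296
gauge? [ 0.557 -0.553  0.03 ]
tape [0.426 0.063 0.014]
adapter [ 0.433 -0.059  0.03 ]
wheel [ 0.559 -0.129  0.1  ]
```

>>> send_rows --motion '[{"dx": -40,"dy": 0,"dz": -10},{"dx": -70,"dy": -15,"dz": -40,"twist": 7},{"dx": -88,"dy": -30,"dz": -75,"twist": 14},{"dx": -88,"dy": -44,"dz": -112,"twist": 21},{"dx": -88,"dy": -57,"dz": -150,"twist": 28},{"dx": -88,"dy": -70,"dz": -187,"twist": 35},{"dx": -88,"dy": -84,"dz": -224,"twist": 42},{"dx": -88,"dy": -97,"dz": -260,"twist": 43},{"dx": -88,"dy": -110,"dz": -296,"twist": 43},{"dx": -88,"dy": -123,"dz": -330,"twist": 43},{"dx": -88,"dy": -133,"dz": -360,"twist": 43},{"dx": -88,"dy": -143,"dz": -385,"twist": 43},{"dx": -88,"dy": -143,"dz": -385,"twist": 43},{"dx": -88,"dy": -143,"dz": -385,"twist": 43}]'

```text
$.motion[0]: bad value
```

Run:
```python
from h import *
snap("wrist","w1");o=env.get_obs();print(o['tcp_pos'],R.from_rotvec(o['ee_rot']).as_matrix().round(3),o['force'],o['time_s'])
```

```text
[ 0.17902034 -0.54590328  0.21273081] [[-0.     0.311 -0.95 ]
 [ 0.001 -0.95  -0.311]
 [-1.    -0.001 -0.   ]] [-0.1808826  -0.0884376  -0.36288708] 0.2
```

View pics/w1.png

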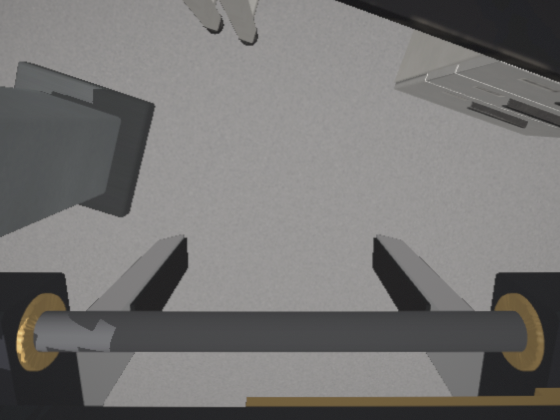

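The picture hasn't changed because the call was refused: every row needs all its fields. I'll resend it with them filled in.

>>> send_rows --motion '[{"dx": -40,"dy": 0,"dz": -10,"twist": 0,"hand": 100},{"dx": -70,"dy": -15,"dz": -40,"twist": 7,"hand": 100},{"dx": -88,"dy": -30,"dz": -75,"twist": 14,"hand": 100},{"dx": -88,"dy": -44,"dz": -112,"twist": 21,"hand": 100},{"dx": -88,"dy": -57,"dz": -150,"twist": 28,"hand": 100},{"dx": -88,"dy": -70,"dz": -187,"twist": 35,"hand": 100},{"dx": -88,"dy": -84,"dz": -224,"twist": 42,"hand": 100},{"dx": -88,"dy": -97,"dz": -260,"twist": 43,"hand": 100},{"dx": -88,"dy": -110,"dz": -296,"twist": 43,"hand": 100},{"dx": -88,"dy": -123,"dz": -330,"twist": 43,"hand": 100},{"dx": -88,"dy": -133,"dz": -360,"twist": 43,"hand": 100},{"dx": -88,"dy": -143,"dz": -385,"twist": 43,"hand": 100},{"dx": -88,"dy": -143,"dz": -385,"twist": 43,"hand": 100},{"dx": -88,"dy": -143,"dz": -385,"twist": 43,"hand": 100}]'

```text
time_s: 1.37
tcp_pos: [0.5009, -0.2896, 0.301]
ee_rot: [-1.982, 0.434, 1.984]
force: [0.1, 0.5, 0.1]
width: 0.996
```

Run:
```python
from h import *
snap("wrist","w2");o=env.get_obs();print(o['tcp_pos'],R.from_rotvec(o['ee_rot']).as_matrix().round(3),o['force'],o['time_s'],o['width'])
```

```text
[ 0.50014656 -0.29046     0.30104789] [[-0.001 -0.419 -0.908]
 [-0.    -0.908  0.419]
 [-1.     0.001  0.001]] [-1.36418857 -0.19679913 -0.05217322] 1.4167 0.9984366460871256
```

View pics/w2.png

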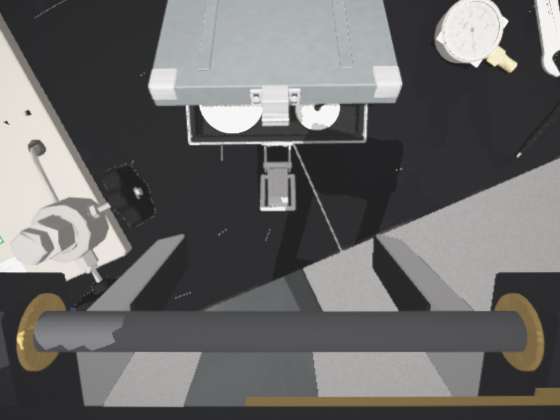

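>>> send_rows --motion '[{"dx": 0,"dy": 0,"dz": -35,"twist": 0,"hand": 100},{"dx": 0,"dy": 0,"dz": -70,"twist": 0,"hand": 100},{"dx": 0,"dy": 0,"dz": -70,"twist": 0,"hand": 100},{"dx": 0,"dy": 0,"dz": -70,"twist": 0,"hand": 100}]'

```text
time_s: 1.75
tcp_pos: [0.5631, -0.3217, 0.2993]
ee_rot: [-1.976, 0.437, 1.983]
force: [0.1, 0.2, -0.2]
width: 1.001
```

Run:
```python
from h import *
snap("wrist","w3");o=env.get_obs();print(o['tcp_pos'],o['time_s'])
crop("w2",150,60,400,230,3,"w2c");crop("w3",150,120,400,290,3,"w3c")
```

```text
[ 0.56268741 -0.3212037   0.30045091] 1.8
```

View pics/w3.png

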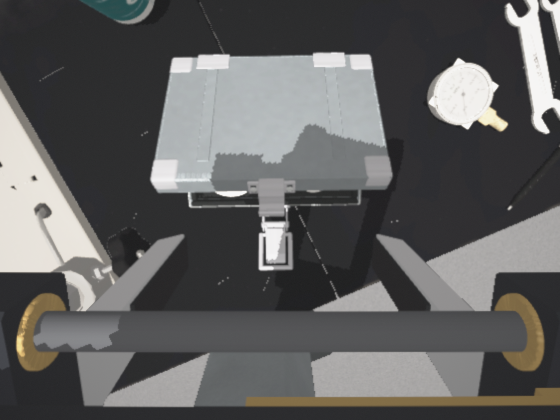

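View pics/w2c.png

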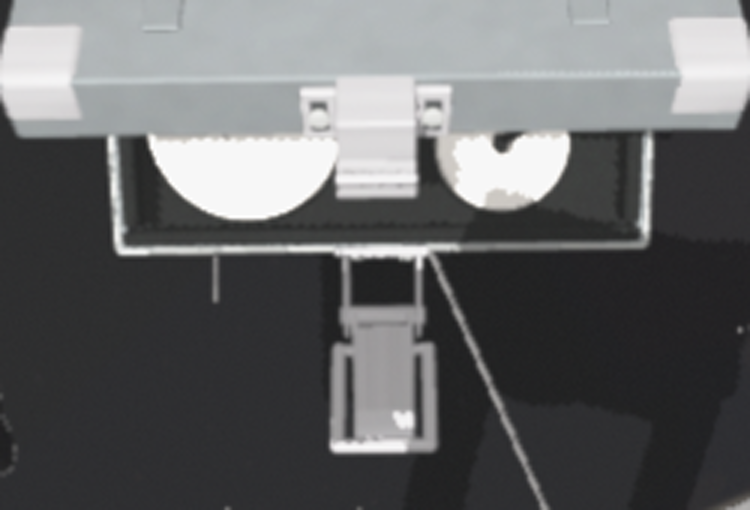

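View pics/w3c.png

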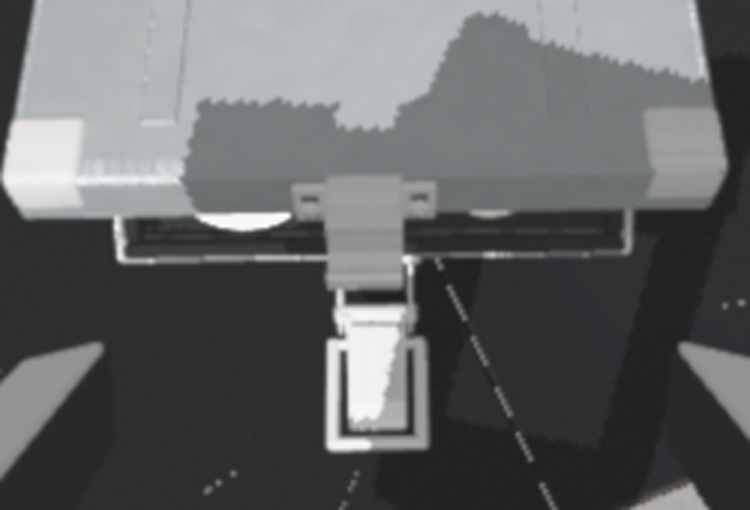

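Run:
```python
from h import *
a,b=info("w2"),info("w3")
A=lambda u,v:(150+(u+.5)/3-.5,60+(v+.5)/3-.5);B=lambda u,v:(150+(u+.5)/3-.5,120+(v+.5)/3-.5)
P={}
for n,x,y in[("rimL",(118,252),(120,262)),("rimR",(648,247),(632,255)),("barL",(330,444),(327,443)),("barR",(437,444),(428,443)),
 ("lidL",(18,135),(25,217)),("lidR",(740,130),(720,212)),("lipL",(337,196),(327,288)),("lipR",(417,196),(402,288)),("levL",(354,436),(347,430)),("levR",(415,436),(407,430))]:
    p,e=tri([(a,A(*x)),(b,B(*y))]);P[n]=p;print(n,p.round(4),np.round(e,4))
d=P['rimL']-P['rimR'];print(np.linalg.norm(d),np.degrees(np.arctan2(-d[0],d[1])))
d=P['lidL']-P['lidR'];print(np.linalg.norm(d),np.degrees(np.arctan2(-d[0],d[1])))
print('bar',np.linalg.norm(P['barL']-P['barR']))
yaw=np.radians(-24.8);ex=np.array([np.cos(yaw),np.sin(yaw),0]);ey=np.array([-np.sin(yaw),np.cos(yaw),0])
m=(P['rimL']+P['rimR'])/2
for k in P: q=P[k]-m;print(k,'out %.1f y %.1f z %.1f'%(-q@ex*1e3,q@ey*1e3,P[k][2]*1e3))
for u in[(127,195),(115,170),(150,210),(137,225)]:
    q=plane(a,u,.1)-m;print('wheel',-q@ex*1e3,q@ey*1e3)
```

```text
rimL [ 0.5773 -0.2164  0.0661] [0.0001 0.0001]
rimR [ 0.4993 -0.39    0.0663] [0.0001 0.0001]
barL [ 0.4829 -0.2567  0.0747] [0.0003 0.0003]
barR [ 0.4671 -0.2919  0.0759] [0.0001 0.0001]
lidL [ 0.6115 -0.2318  0.1672] [0.0001 0.0001]
lidR [ 0.533  -0.4051  0.1705] [0.001 0.001]
lipL [ 0.5621 -0.3022  0.1871] [0.0001 0.0001]
lipR [ 0.5539 -0.3202  0.1876] [0.0002 0.0002]
levL [ 0.4798 -0.2637  0.0621] [0.0003 0.0003]
levR [ 0.4702 -0.2848  0.0627] [0.0001 0.0001]
0.1902512974105787 -24.182612256924283
0.190246416541726 -24.36545562567765
bar 0.03866592072175211
rimL out 1.0 y 95.1 z 66.1
rimR out -1.0 y -95.1 z 66.3
barL out 69.8 y 19.1 z 74.7
barR out 69.4 y -19.6 z 75.9
lidL out -36.5 y 95.6 z 167.2
lidR out -37.9 y -94.7 z 170.5
lipL out -21.2 y 10.9 z 187.1
lipR out -21.3 y -8.9 z 187.6
levL out 69.7 y 11.3 z 62.1
levR out 69.6 y -11.9 z 62.7
wheel 50.49831449242714 153.2190573412732
wheel 24.868161462278362 162.92783117113314
wheel 66.23995247515347 130.9454617817315
wheel 82.33621436742511 145.77283831932567
```

>>> send_rows --motion '[{"dx": 10,"dy": -6,"dz": -18,"twist": -0.5,"hand": 0},{"dx": 30,"dy": -6,"dz": -36,"twist": -0.5,"hand": 0},{"dx": 60,"dy": -6,"dz": -36,"twist": -0.5,"hand": 0},{"dx": 90,"dy": -6,"dz": -36,"twist": -0.5,"hand": 0},{"dx": 107,"dy": -6,"dz": -36,"twist": -0.5,"hand": 0},{"dx": 107,"dy": -6,"dz": -36,"twist": -0.5,"hand": 0},{"dx": 107,"dy": -6,"dz": -36,"twist": -0.5,"hand": 0}]' --force 20

```text
time_s: 2.38
tcp_pos: [0.5975, -0.3297, 0.1945]
ee_rot: [-1.984, 0.429, 1.987]
force: [0.3, 0.7, -0.7]
width: 0.542
```

```bash
cat >> h.py <<'E'
M=np.array([.5383,-.3032,0]);yaw=np.radians(-24.3)
ex=np.array([np.cos(yaw),np.sin(yaw),0]);ey=np.array([-np.sin(yaw),np.cos(yaw),0])
def oc(p): q=np.array(p)-M;return np.round([-q@ex*1e3,q@ey*1e3,q[2]*1e3],1)
def st():
    o=env.get_obs();f=o['force'];T=R.from_rotvec(o['ee_rot']).as_matrix()
    print('t %.2f out,y,z(tcp)'%o['time_s'],oc(o['tcp_pos']),'F out,y,z',np.round([-f@ex,f@ey,f[2]],1),'w %.1fmm'%(o['width']*94),'yaw %.2f'%np.degrees(np.arctan2(-T[1,1],-T[0,1])-np.pi/2))
E
python3 - <<'E'
from h import *
st()
p0=oc(env.get_obs()['tcp_pos'])
for f in np.r_[.72,np.arange(.65,-.01,-.1),0]:
    out=130*np.cos(f)-20*np.sin(f)-142-8;z=72+130*np.sin(f)+20*np.cos(f)+8
    print('%.2f dz %.0f dx %.0f'%(f,out-p0[0],p0[2]-z))
E
```

```text
t 2.38 out,y,z(tcp) [-64.9   0.2 194.5] F out,y,z [ 0.   0.7 -0.7] w 50.9mm yaw -24.42
0.72 dz -1 dx 14
0.65 dz 6 dx 20
0.55 dz 15 dx 30
0.45 dz 23 dx 40
0.35 dz 30 dx 51
0.25 dz 36 dx 63
0.15 dz 40 dx 75
0.05 dz 44 dx 88
0.00 dz 45 dx 94
```

>>> send_rows --motion '[{"dx": 2,"dy": 0,"dz": 0,"twist": 0,"hand": 0},{"dx": 4,"dy": 0,"dz": 0,"twist": 0,"hand": 0},{"dx": 6,"dy": 0,"dz": 0,"twist": 0,"hand": 0},{"dx": 9,"dy": 0,"dz": 0,"twist": 0,"hand": 0},{"dx": 12,"dy": 0,"dz": 0,"twist": 0,"hand": 0},{"dx": 15,"dy": 0,"dz": 1,"twist": 0,"hand": 0},{"dx": 18,"dy": 0,"dz": 4,"twist": 0,"hand": 0},{"dx": 20,"dy": 0,"dz": 6,"twist": 0,"hand": 0},{"dx": 23,"dy": 0,"dz": 9,"twist": 0,"hand": 0}]'

```text
time_s: 3.13
tcp_pos: [0.5911, -0.326, 0.1715]
ee_rot: [-1.988, 0.429, 1.986]
force: [1.2, -1.1, 1.7]
width: 0.006
```

Run:
```python
from h import *
st()
```

```text
t 3.13 out,y,z(tcp) [-57.5   0.9 171.5] F out,y,z [-1.5 -0.5  1.7] w 0.5mm yaw -24.35
```

>>> send_rows --motion '[{"dx": 4,"dy": 0,"dz": 4,"twist": 0,"hand": 0},{"dx": 8,"dy": 0,"dz": 7,"twist": 0,"hand": 0},{"dx": 12,"dy": 0,"dz": 10,"twist": 0,"hand": 0},{"dx": 17,"dy": 0,"dz": 14,"twist": 0,"hand": 0},{"dx": 22,"dy": 0,"dz": 18,"twist": 0,"hand": 0},{"dx": 28,"dy": 0,"dz": 21,"twist": 0,"hand": 0},{"dx": 34,"dy": 0,"dz": 24,"twist": 0,"hand": 0},{"dx": 40,"dy": 0,"dz": 27,"twist": 0,"hand": 0},{"dx": 46,"dy": 0,"dz": 29,"twist": 0,"hand": 0},{"dx": 52,"dy": 0,"dz": 31,"twist": 0,"hand": 0}]'

```text
time_s: 3.97
tcp_pos: [0.562, -0.3129, 0.1186]
ee_rot: [-1.985, 0.428, 1.988]
force: [-0.2, 0.4, 0.8]
width: 0.005
```

Run:
```python
from h import *
st();snap("scene","s1");crop("s1",200,130,340,250,5,"s1c")
```

```text
t 3.97 out,y,z(tcp) [-25.6   0.9 118.6] F out,y,z [0.3 0.3 0.8] w 0.5mm yaw -24.35
```

View pics/s1c.png

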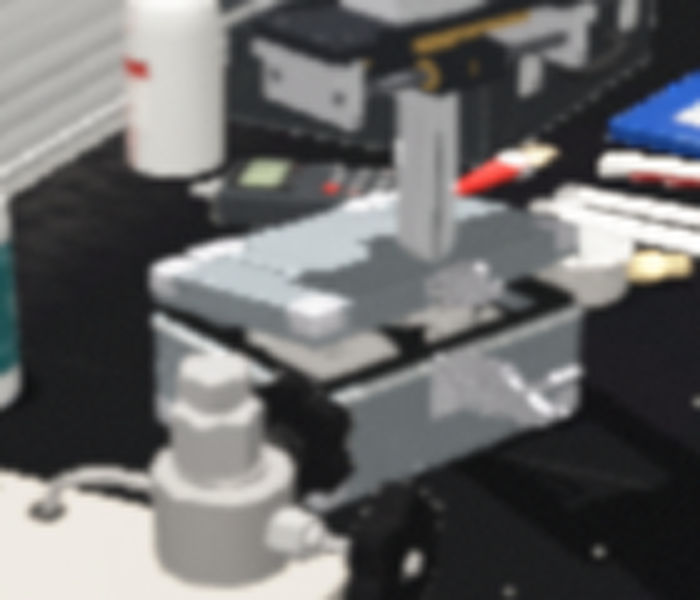

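The lid is following the fingertip and nearly shut. Now for the last few millimetres, gently.

>>> send_rows --motion '[{"dx": 4,"dy": 0,"dz": 1,"twist": 0,"hand": 0},{"dx": 8,"dy": 0,"dz": 2,"twist": 0,"hand": 0},{"dx": 11,"dy": 0,"dz": 3,"twist": 0,"hand": 0},{"dx": 14,"dy": 0,"dz": 4,"twist": 0,"hand": 0},{"dx": 16,"dy": 0,"dz": 4,"twist": 0,"hand": 0},{"dx": 17,"dy": 0,"dz": 4,"twist": 0,"hand": 0},{"dx": 17,"dy": 0,"dz": 4,"twist": 0,"hand": 0}]'

```text
time_s: 4.6
tcp_pos: [0.5589, -0.3114, 0.1021]
ee_rot: [-1.986, 0.428, 1.987]
force: [-0.1, -0.9, -0.7]
width: 0.004
```

>>> send_rows --motion '[{"dx": 0.5,"dy": 0,"dz": 0,"twist": 0,"hand": 0},{"dx": 1,"dy": 0,"dz": 0,"twist": 0,"hand": 0},{"dx": 1.5,"dy": 0,"dz": 0,"twist": 0,"hand": 0},{"dx": 1.5,"dy": 0,"dz": 0,"twist": 0,"hand": 0}]'

```text
time_s: 4.93
tcp_pos: [0.5591, -0.3116, 0.101]
ee_rot: [-1.987, 0.429, 1.987]
force: [0.8, 0.5, 0.0]
width: 0.001
```

>>> send_rows --motion '[{"dx": 0.5,"dy": 0,"dz": 0,"twist": 0,"hand": 0},{"dx": 1,"dy": 0,"dz": 0,"twist": 0,"hand": 0},{"dx": 1,"dy": 0,"dz": 0,"twist": 0,"hand": 0}]'

```text
time_s: 5.18
tcp_pos: [0.559, -0.3116, 0.1]
ee_rot: [-1.987, 0.429, 1.987]
force: [-0.5, 0.7, 0.3]
width: 0.003
```

>>> send_rows --motion '[{"dx": 0.5,"dy": 0,"dz": 0,"twist": 0,"hand": 0},{"dx": 1,"dy": 0,"dz": 0,"twist": 0,"hand": 0},{"dx": 1,"dy": 0,"dz": 0,"twist": 0,"hand": 0}]'

```text
time_s: 5.43
tcp_pos: [0.559, -0.3116, 0.0996]
ee_rot: [-1.987, 0.429, 1.987]
force: [-2.2, 0.9, 5.4]
width: 0.006
```

>>> send_rows --motion '[{"dx": -10,"dy": 0,"dz": 0,"twist": 0,"hand": 20},{"dx": -40,"dy": 0,"dz": 10,"twist": 0,"hand": 64},{"dx": -75,"dy": 0,"dz": 25,"twist": 0,"hand": 64},{"dx": -90,"dy": 0,"dz": 40,"twist": 0,"hand": 64},{"dx": -90,"dy": 0,"dz": 40,"twist": 0,"hand": 64},{"dx": -90,"dy": 0,"dz": 40,"twist": 0,"hand": 64}]'

```text
time_s: 5.93
tcp_pos: [0.5233, -0.2955, 0.1904]
ee_rot: [-1.991, 0.43, 1.984]
force: [0.7, 0.1, -0.8]
width: 0.396
```

Run:
```python
from h import *
st();snap("wrist","w4");crop("w4",180,110,380,260,4,"w4c")
```

```text
t 5.93 out,y,z(tcp) [ 16.8   0.8 190.4] F out,y,z [-0.6  0.4 -0.8] w 37.3mm yaw -24.36
```

>>> send_rows --motion '[{"dx": 0,"dy": 0,"dz": 30,"twist": 0,"hand": 64},{"dx": 0,"dy": 0,"dz": 55,"twist": 0,"hand": 64},{"dx": 0,"dy": 0,"dz": 55,"twist": 0,"hand": 64},{"dx": 0,"dy": 0,"dz": 55,"twist": 0,"hand": 64}]'

```text
time_s: 6.32
tcp_pos: [0.4713, -0.2714, 0.1866]
ee_rot: [-1.982, 0.427, 1.989]
force: [-0.2, 0.0, 0.3]
width: 0.641
```

Run:
```python
from h import *
st();snap("wrist","w5");crop("w5",180,80,380,230,4,"w5c")
```

```text
t 6.32 out,y,z(tcp) [ 74.1   1.4 186.6] F out,y,z [ 0.2 -0.   0.3] w 60.2mm yaw -24.37
```

View pics/w4c.png

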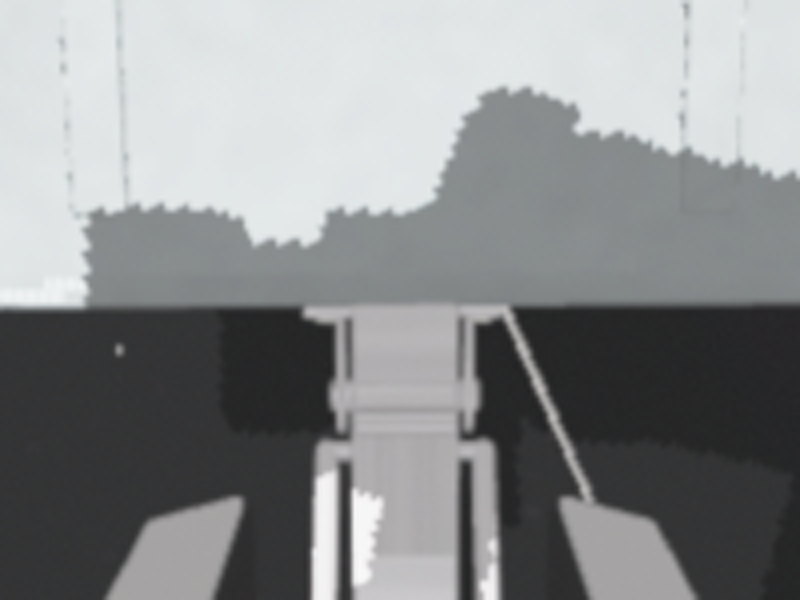

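View pics/w5c.png

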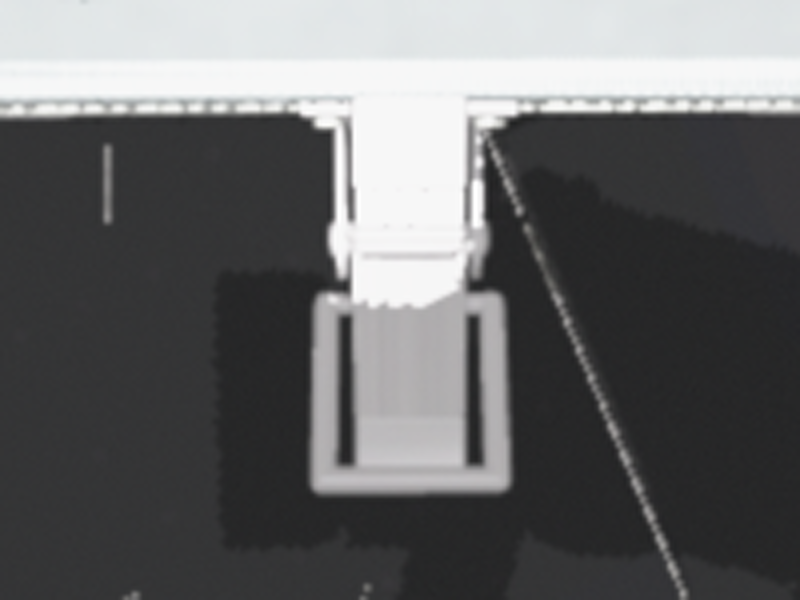

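```bash
python3 - <<'E'
from h import *
for n,(x0,y0,x1,y1),lo,hi in[("w4",(250,180,310,280),120,190),("w5",(250,95,310,215),140,256)]:
    im=cv2.imread(f"pics/{n}.png",0)[y0:y1,x0:x1].astype(float)
    g=np.clip((im-lo)/(hi-lo)*255,0,255).astype(np.uint8)
    cv2.imwrite(f"pics/{n}g.png",cv2.resize(g,None,fx=5,fy=5,interpolation=cv2.INTER_CUBIC))
    print(n);print("\n".join(f"{y0+i}:"+" ".join("%3d"%v for v in im[i,25:40:3]) for i in range(0,im.shape[0])))
E
python3 -c "
import cv2,numpy as np
a=cv2.imread('pics/w4g.png');b=cv2.imread('pics/w5g.png');a=np.pad(a,((0,600-a.shape[0]),(0,20),(0,0)))
cv2.imwrite('pics/wg.png',np.hstack([a,b]))"
```

```text
w4
180:135 136 134 135 134
181:135 135 134 134 133
182:135 135 134 134 133
183:135 134 134 134 133
184:134 134 134 135 134
185:139 138 139 142 144
186:161 160 161 163 165
187:176 177 177 177 177
188:178 178 178 178 177
189:177 177 177 178 177
190:178 178 178 178 178
191:178 179 178 179 179
192:179 179 179 179 180
193:180 181 180 181 181
194:181 182 181 181 181
195:181 181 181 181 181
196:180 180 180 180 180
197:178 179 178 179 178
198:176 177 176 177 177
199:175 175 175 174 175
200:174 174 174 173 174
201:174 175 174 174 174
202:175 175 176 175 175
203:176 176 176 175 175
204:176 176 175 175 175
205:175 174 174 173 174
206:179 179 179 177 177
207:183 183 182 182 182
208:182 181 181 180 181
209:179 179 179 179 179
210:177 177 177 178 177
211:168 168 168 169 168
212:156 157 157 158 158
213:168 169 169 169 170
214:180 180 179 180 180
215:176 176 175 175 176
216:181 181 181 182 182
217:181 181 181 181 181
218:168 169 171 169 169
219:167 169 170 167 168
220:170 171 173 169 170
221:171 171 173 169 170
222:170 172 174 169 170
223:170 172 174 169 170
224:171 171 174 169 170
225:171 172 174 1
[... 3480 characters left out ...]
 187
186:187 185 186 186 186
187:186 187 186 186 185
188:186 187 187 187 187
189:187 187 187 188 188
190:188 187 188 188 189
191:190 190 190 191 191
192:193 193 192 194 194
193:194 195 195 196 196
194:196 197 198 198 198
195:198 198 199 199 199
196:184 185 185 185 185
197:173 173 172 173 173
198:177 178 178 178 179
199:189 190 190 191 191
200:188 189 189 189 189
201:175 175 175 174 173
202:151 151 149 149 139
203:102 102 100 100  84
204: 50  50  51  50  44
205: 39  39  39  39  40
206: 38  38  39  40  40
207: 39  39  40  39  37
208: 39  39  38  40  39
209: 38  39  40  40  39
210: 39  39  40  38  38
211: 39  38  39  38  39
212: 39  39  38  39  39
213: 39  39  39  38  39
214: 39  39  38  39  38
```

View pics/wg.png

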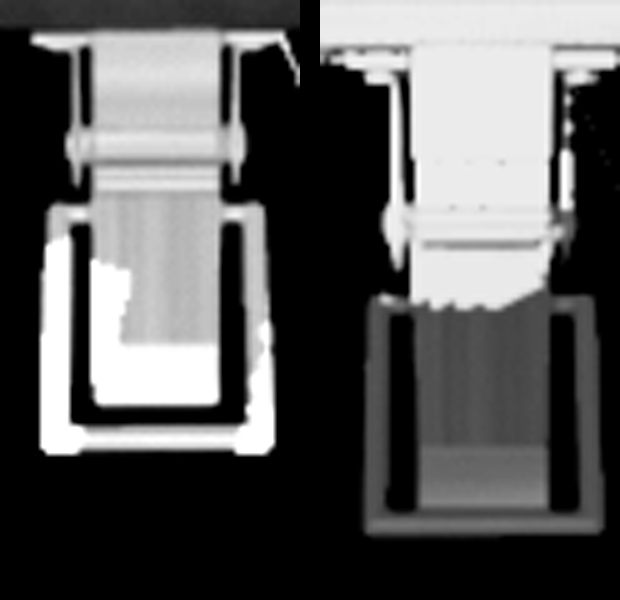

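Run:
```python
from h import *
a,b=info("w4"),info("w5")
def W(out,y,z): return M-ex*out/1e3+ey*y/1e3+np.array([0,0,z/1e3])
for n,o,z in[("lid top front",0,92),("foot top back",0,92),("foot top front",13,92),("foot base/floor",13,79.5),("floor front",20,79.5),("lip top in",20,84),("lip top out",23,84),("lip bot out",23,74),("pin",26,52),("bar",69.6,73)]:
    print(n,proj(a,W(o,0,z)).round(1),proj(b,W(o,0,z)).round(1))
# bar tri: 4 rows w4 269 bottom/264 top ->267 ; w5 198..203 ->
p,e=tri([(a,(281.5,267.)),(b,(282.,200.))]);print('bar',oc(p),e)
A=lambda u,v:(250+(u+.5)/5-.5,180+(v+.5)/5-.5);B=lambda u,v:(250+(u-320+.5)/5-.5,95+(v+.5)/5-.5)
for n,x,y in[("barL",(40,440),(366,523)),("barR",(274,440),(604,523)),("pinL",(68,146),(386,222)),("hingeL",(50,213),(368,303)),("tipL",(90,404),(418,506)),("tipR",(219,404),(548,506))]:
    p,e=tri([(a,A(*x)),(b,B(*y))]);print(n,oc(p),np.round(e,4))
```

```text
lid top front [281.7 187.4] [282.9 105.6]
foot top back [281.7 187.4] [282.9 105.6]
foot top front [281.8 204.6] [282.9 124.9]
foot base/floor [281.7 201. ] [282.7 124.5]
floor front [281.7 209.8] [282.7 134.3]
lip top in [281.7 211.1] [282.8 134.6]
lip top out [281.7 214.9] [282.8 138.8]
lip bot out [281.6 211.8] [282.7 138. ]
pin [281.5 208.9] [282.5 140.2]
bar [281.6 266.1] [282.7 198.4]
bar [71.5  0.3 70.2] [np.float64(0.00020508039465317227), np.float64(0.0002050803946532346)]
barL [69.5 19.1 76.4] [0.0006 0.0006]
barR [ 69.5 -18.5  76.4] [0.0001 0.0001]
pinL [24.8 15.6 56.5] [0.0001 0.0001]
hingeL [38.3 19.1 50.1] [0.0001 0.0001]
tipL [71.  11.6 56.5] [0.0006 0.0006]
tipR [ 71.  -10.4  56.5] [0.0001 0.0001]
```

Run:
```python
from h import *
a,b=info("w4"),info("w5")
for va in(195,200,205.3,211.9,215,217.5):
  print(va,[ (vb,tuple(oc(tri([(a,(281.6,va)),(b,(282.8,vb))])[0])[[0,2]])) for vb in(103,126.3,136.5,139.8,143.5)])
```

```text
195 [(103, (np.float64(-0.7), np.float64(123.8))), (126.3, (np.float64(15.2), np.float64(45.4))), (136.5, (np.float64(26.3), np.float64(-9.5))), (139.8, (np.float64(30.8), np.float64(-31.9))), (143.5, (np.float64(36.7), np.float64(-60.5)))]
200 [(103, (np.float64(-0.3), np.float64(137.2))), (126.3, (np.float64(14.6), np.float64(68.7))), (136.5, (np.float64(24.6), np.float64(22.2))), (139.8, (np.float64(28.7), np.float64(3.6))), (143.5, (np.float64(33.8), np.float64(-19.9)))]
205.3 [(103, (np.float64(0.1), np.float64(149.9))), (126.3, (np.float64(14.0), np.float64(90.0))), (136.5, (np.float64(23.1), np.float64(50.5))), (139.8, (np.float64(26.7), np.float64(35.0))), (143.5, (np.float64(31.2), np.float64(15.5)))]
211.9 [(103, (np.float64(0.6), np.float64(163.9))), (126.3, (np.float64(13.4), np.float64(112.8))), (136.5, (np.float64(21.6), np.float64(80.1))), (139.8, (np.float64(24.7), np.float64(67.4))), (143.5, (np.float64(28.7), np.float64(51.7)))]
215 [(103, (np.float64(0.8), np.float64(169.9))), (126.3, (np.float64(13.1), np.float64(122.2))), (136.5, (np.float64(20.9), np.float64(92.1))), (139.8, (np.float64(23.9), np.float64(80.6))), (143.5, (np.float64(27.6), np.float64(66.3)))]
217.5 [(103, (np.float64(0.9), np.float64(174.5))), (126.3, (np.float64(13.0), np.float64(129.4))), (136.5, (np.float64(20.5), np.float64(101.2))), (139.8, (np.float64(23.3), np.float64(90.4))), (143.5, (np.float64(26.9), np.float64(77.2)))]
```

>>> send_rows --motion '[{"dx": 25,"dy": 1,"dz": -4,"twist": 0,"hand": 64},{"dx": 60,"dy": 1,"dz": -4,"twist": 0,"hand": 64},{"dx": 85,"dy": 1,"dz": -4,"twist": 0,"hand": 64},{"dx": 95,"dy": 1,"dz": -4,"twist": 0,"hand": 64},{"dx": 95,"dy": 1,"dz": -4,"twist": 0,"hand": 64},{"dx": 95,"dy": 1,"dz": -4,"twist": 0,"hand": 64}]'

```text
time_s: 6.87
tcp_pos: [0.4764, -0.2753, 0.0938]
ee_rot: [-1.986, 0.428, 1.987]
force: [-0.1, 0.5, -0.5]
width: 0.641
```

Run:
```python
from h import *
st();snap("wrist","w6");crop("w6",160,150,400,330,3,"w6c")
```

```text
t 6.87 out,y,z(tcp) [67.9 -0.  93.8] F out,y,z [ 0.3  0.4 -0.5] w 60.2mm yaw -24.34
```

View pics/w6.png

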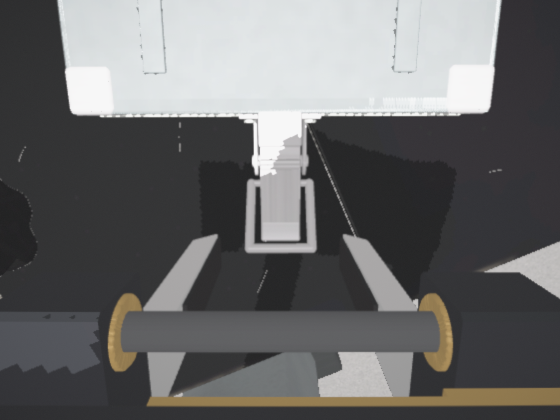

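Run:
```python
from h import *
im=cv2.imread("pics/w6.png",0);print([(r,int(im[r,281])) for r in range(225,258)])
a,b,c=info("w4"),info("w5"),info("w6")
from itertools import combinations
# bar outer lower edges and centre
for t in[(267.5,200.,247.),(270.3,202.7,250.5)]:
  print([oc(tri(list(s))[0]) for s in combinations([(a,(281.6,t[0])),(b,(282.7,t[1])),(c,(281,t[2]))],2)])
```

```text
[(225, 193), (226, 194), (227, 194), (228, 194), (229, 195), (230, 195), (231, 196), (232, 197), (233, 199), (234, 200), (235, 201), (236, 203), (237, 204), (238, 204), (239, 192), (240, 149), (241, 87), (242, 57), (243, 105), (244, 151), (245, 173), (246, 180), (247, 189), (248, 197), (249, 192), (250, 182), (251, 173), (252, 139), (253, 84), (254, 45), (255, 40), (256, 39), (257, 39)]
[array([71. ,  0. , 72.6]), array([64.9,  0.1, 87.2]), array([72.4, -0. , 66.3])]
[array([72.8,  0. , 74.2]), array([63.5,  0.1, 96.1]), array([74.8, -0. , 65.3])]
```

View pics/w6c.png

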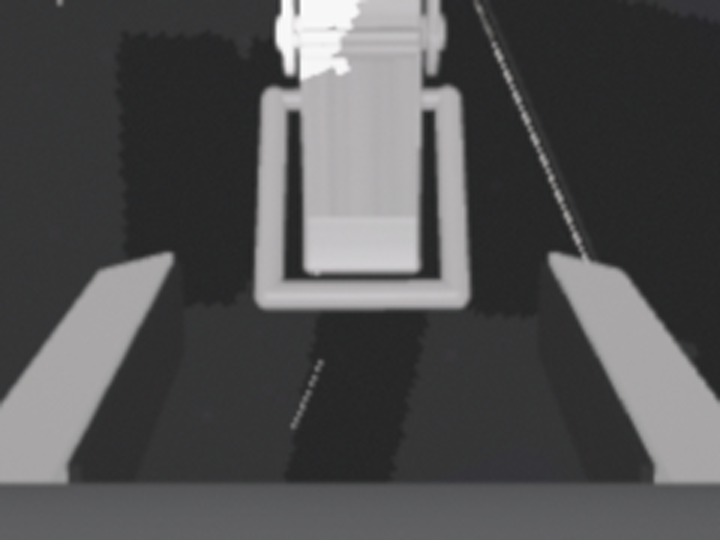

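>>> send_rows --motion '[{"dx": 10,"dy": 0,"dz": 2.5,"twist": 0,"hand": 64},{"dx": 22,"dy": 0,"dz": 2.5,"twist": 0,"hand": 64},{"dx": 29,"dy": 0,"dz": 2.5,"twist": 0,"hand": 60},{"dx": 29,"dy": 0,"dz": 2.5,"twist": 0,"hand": 50},{"dx": 29,"dy": 0,"dz": 2.5,"twist": 0,"hand": 44},{"dx": 29,"dy": 0,"dz": 2.5,"twist": 0,"hand": 38},{"dx": 29,"dy": 0,"dz": 2.5,"twist": 0,"hand": 36},{"dx": 29,"dy": 0,"dz": 2.5,"twist": 0,"hand": 36},{"dx": 29,"dy": 0,"dz": 2.5,"twist": 0,"hand": 36}]' --force 10

```text
time_s: 7.67
tcp_pos: [0.4737, -0.2742, 0.0653]
ee_rot: [-1.988, 0.429, 1.986]
force: [0.2, 0.2, -0.0]
width: 0.408
```

Run:
```python
from h import *
st();snap("wrist","w7");snap("scene","s2");crop("w7",160,150,400,330,3,"w7c");crop("s2",230,140,330,240,6,"s2c")
```

```text
t 7.67 out,y,z(tcp) [70.8 -0.2 65.3] F out,y,z [-0.1  0.2 -0. ] w 38.4mm yaw -24.35
```

View pics/w7c.png

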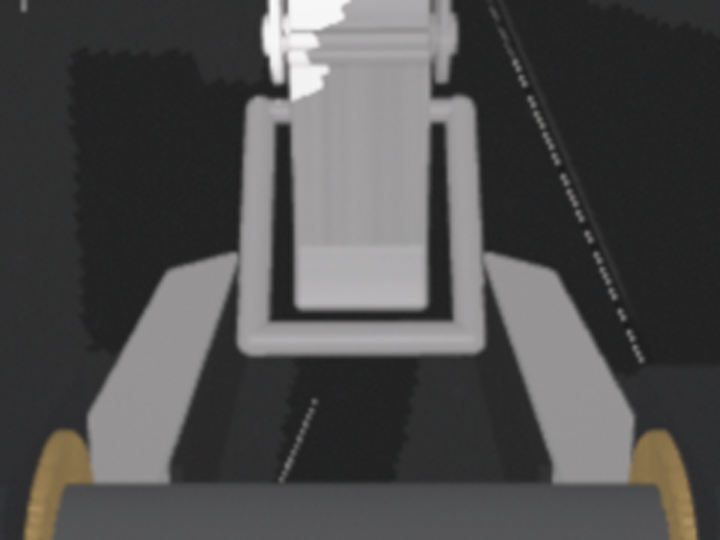

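View pics/s2c.png

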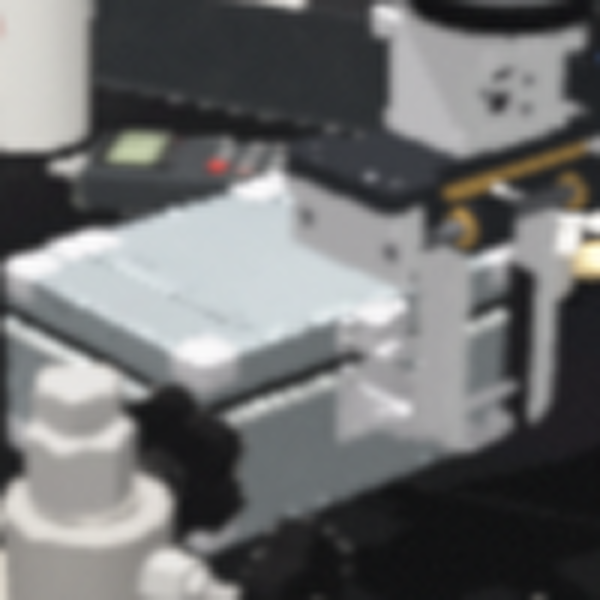

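Run:
```python
from h import *
im=cv2.imread("pics/w7.png",0);print([(r,int(im[r,281])) for r in range(248,275)]);print([(c,int(im[263,c])) for c in range(232,246)],[(c,int(im[263,c])) for c in range(315,328)])
c=info("w7");e,v=ray(c,(281,263));f=R.from_rotvec(c['rotation']).apply([0,0,-1])
for d in(.172,.176,.18): print(d,oc(e+v*d/(v@f)))
for z in (70,73,76): print(oc(plane(c,(281,263),z/1e3)))
print(oc(e))
```

```text
[(248, 180), (249, 181), (250, 180), (251, 171), (252, 143), (253, 94), (254, 44), (255, 35), (256, 51), (257, 111), (258, 144), (259, 152), (260, 157), (261, 163), (262, 171), (263, 173), (264, 167), (265, 160), (266, 154), (267, 134), (268, 91), (269, 43), (270, 35), (271, 33), (272, 35), (273, 35), (274, 34)]
[(232, 42), (233, 42), (234, 42), (235, 42), (236, 41), (237, 43), (238, 70), (239, 129), (240, 154), (241, 159), (242, 164), (243, 169), (244, 172), (245, 172)] [(315, 172), (316, 171), (317, 169), (318, 162), (319, 158), (320, 151), (321, 109), (322, 59), (323, 42), (324, 42), (325, 41), (326, 42), (327, 41)]
0.172 [69.6  0.  75.8]
0.176 [71.1  0.  72. ]
0.18 [72.6  0.  68.3]
[71.9  0.  70. ]
[70.7  0.  73. ]
[69.5  0.  76. ]
[  4.4   0.6 237.1]
```

>>> send_rows --motion '[{"dx": -3,"dy": 0,"dz": -2,"twist": 0,"hand": 36},{"dx": -6,"dy": 0,"dz": -4.5,"twist": 0,"hand": 36},{"dx": -8.5,"dy": 0,"dz": -7.5,"twist": 0,"hand": 36},{"dx": -10.5,"dy": 0,"dz": -10.5,"twist": 0,"hand": 36},{"dx": -12.5,"dy": 0,"dz": -14,"twist": 0,"hand": 36},{"dx": -14,"dy": 0,"dz": -17.5,"twist": 0,"hand": 36},{"dx": -15.5,"dy": 0,"dz": -21,"twist": 0,"hand": 36},{"dx": -16.5,"dy": 0,"dz": -24.5,"twist": 0,"hand": 36},{"dx": -17,"dy": 0,"dz": -27.5,"twist": 0,"hand": 36},{"dx": -17.5,"dy": 0,"dz": -30.5,"twist": 0,"hand": 36},{"dx": -18,"dy": 0,"dz": -34,"twist": 0,"hand": 36},{"dx": -18.5,"dy": 0,"dz": -37.5,"twist": 0,"hand": 36},{"dx": -18.5,"dy": 0,"dz": -40,"twist": 0,"hand": 36},{"dx": -18.5,"dy": 0,"dz": -40,"twist": 0,"hand": 36}]'

```text
time_s: 8.93
tcp_pos: [0.5105, -0.2906, 0.0834]
ee_rot: [-1.987, 0.429, 1.986]
force: [-1.3, -1.1, -1.4]
width: 0.412
```

Run:
```python
from h import *
st();snap("wrist","w8");crop("w8",180,140,380,290,4,"w8c")
im=cv2.imread("pics/w8.png",0);print([(r,int(im[r,281])) for r in range(215,290)])
```

```text
t 8.93 out,y,z(tcp) [30.5 -0.  83.4] F out,y,z [ 0.8 -1.5 -1.4] w 38.7mm yaw -24.35
[(215, 179), (216, 178), (217, 177), (218, 176), (219, 175), (220, 174), (221, 174), (222, 175), (223, 175), (224, 176), (225, 176), (226, 176), (227, 177), (228, 177), (229, 174), (230, 177), (231, 181), (232, 179), (233, 178), (234, 178), (235, 178), (236, 172), (237, 159), (238, 153), (239, 159), (240, 171), (241, 180), (242, 179), (243, 174), (244, 170), (245, 179), (246, 187), (247, 179), (248, 170), (249, 172), (250, 177), (251, 177), (252, 176), (253, 177), (254, 177), (255, 177), (256, 176), (257, 167), (258, 162), (259, 167), (260, 172), (261, 176), (262, 186), (263, 194), (264, 190), (265, 181), (266, 177), (267, 172), (268, 173), (269, 177), (270, 177), (271, 177), (272, 177), (273, 177), (274, 177), (275, 177), (276, 177), (277, 177), (278, 177), (279, 177), (280, 177), (281, 176), (282, 177), (283, 177), (284, 177), (285, 176), (286, 177), (287, 176), (288, 177), (289, 177)]
```

View pics/w8c.png

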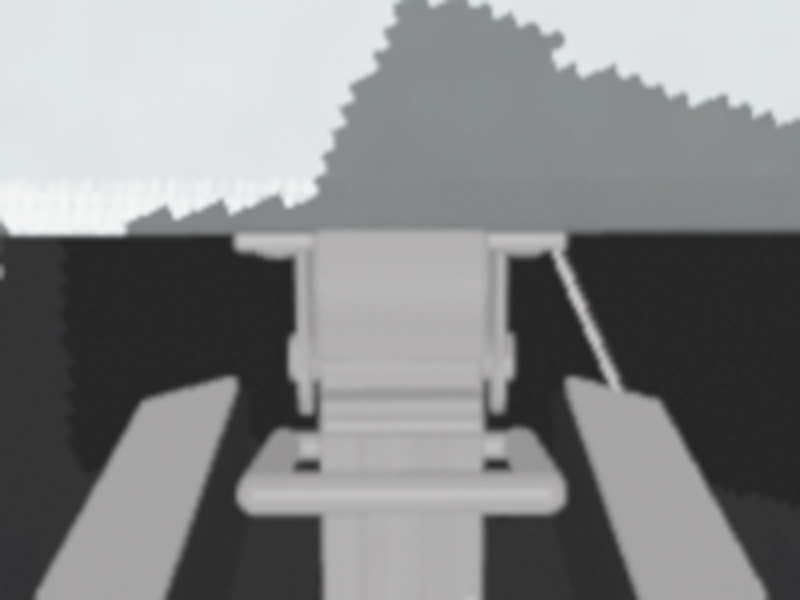

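Run:
```python
from h import *
c=info("w8")
def W(out,y,z): return M-ex*out/1e3+ey*y/1e3+np.array([0,0,z/1e3])
for off in(0,1,4):
  print(off,[(n,proj(c,W(o+off,0,z))[1].round(1)) for n,o,z in[("lid",0-off,92),("foot",13,92),("floor in",13,79.5),("floor out",20,79.5),("lip in",20,84),("lip out",23,84)]])
print(proj(c,W(26,0,52)),[proj(c,W(15,s*10,88)).round(1)[0] for s in(-1,1)],[proj(c,W(30,s*19.5,92)).round(1) for s in(-1,1)])
```

```text
0 [('lid', np.float64(200.1)), ('foot', np.float64(228.0)), ('floor in', np.float64(220.6)), ('floor out', np.float64(234.3)), ('lip in', np.float64(237.2)), ('lip out', np.float64(243.1))]
1 [('lid', np.float64(200.1)), ('foot', np.float64(230.1)), ('floor in', np.float64(222.6)), ('floor out', np.float64(236.3)), ('lip in', np.float64(239.2)), ('lip out', np.float64(245.1))]
4 [('lid', np.float64(200.1)), ('foot', np.float64(236.4)), ('floor in', np.float64(228.5)), ('floor out', np.float64(242.1)), ('lip in', np.float64(245.1)), ('lip out', np.float64(250.9))]
[281.10042963 229.69724631] [np.float64(302.8), np.float64(260.0)] [array([323.3, 262.9]), array([239.6, 263. ])]
```

>>> send_rows --motion '[{"dx": 0,"dy": 0,"dz": -2.5,"twist": 0,"hand": 36},{"dx": 0,"dy": 0,"dz": -5,"twist": 0,"hand": 36},{"dx": 0,"dy": 0,"dz": -7.5,"twist": 0,"hand": 36},{"dx": 0,"dy": 0,"dz": -10,"twist": 0,"hand": 36},{"dx": 0.5,"dy": 0,"dz": -12,"twist": 0,"hand": 36},{"dx": 1,"dy": 0,"dz": -12.7,"twist": 0,"hand": 36},{"dx": 1,"dy": 0,"dz": -12.7,"twist": 0,"hand": 36}]'

```text
time_s: 9.57
tcp_pos: [0.522, -0.2959, 0.0826]
ee_rot: [-1.988, 0.429, 1.986]
force: [-2.6, -0.9, -1.8]
width: 0.409
```

Run:
```python
from h import *
st();snap("wrist","w9");crop("w9",180,150,380,300,4,"w9c")
```

```text
t 9.57 out,y,z(tcp) [17.9 -0.  82.6] F out,y,z [ 2.  -1.9 -1.8] w 38.5mm yaw -24.35
```

View pics/w9c.png

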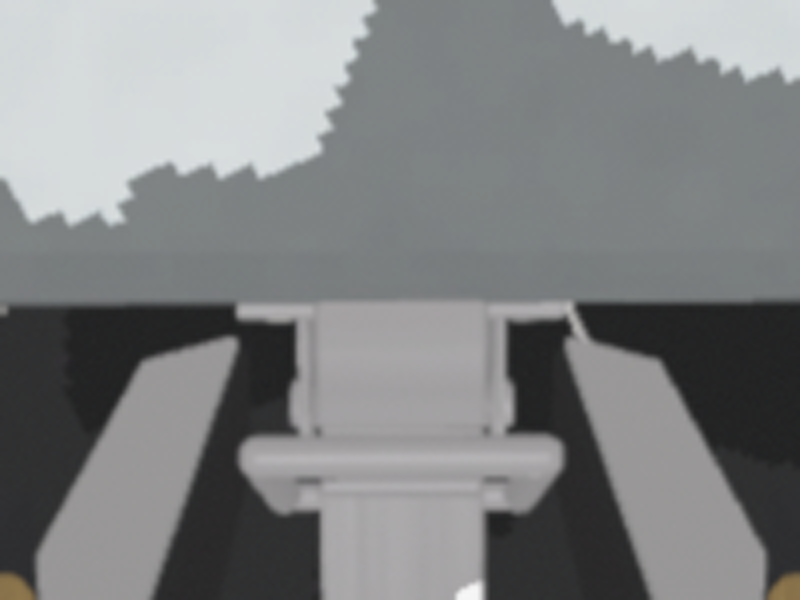

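>>> send_rows --motion '[{"dx": 1,"dy": 0,"dz": 0,"twist": 0,"hand": 36},{"dx": 2,"dy": 0,"dz": 0,"twist": 0,"hand": 36},{"dx": 3,"dy": 0,"dz": 0,"twist": 0,"hand": 36},{"dx": 3,"dy": 0,"dz": 0,"twist": 0,"hand": 36}]'

```text
time_s: 9.95
tcp_pos: [0.5224, -0.2961, 0.0801]
ee_rot: [-1.989, 0.429, 1.985]
force: [-0.1, -0.9, 1.7]
width: 0.407
```

>>> send_rows --motion '[{"dx": 0.7,"dy": 0,"dz": 0,"twist": 0,"hand": 36},{"dx": 1.4,"dy": 0,"dz": 0,"twist": 0,"hand": 36},{"dx": 2,"dy": 0,"dz": 0,"twist": 0,"hand": 36},{"dx": 2,"dy": 0,"dz": 0,"twist": 0,"hand": 36}]'

```text
time_s: 10.28
tcp_pos: [0.5222, -0.296, 0.0778]
ee_rot: [-1.989, 0.429, 1.985]
force: [1.6, 0.2, 1.3]
width: 0.411
```

>>> send_rows --motion '[{"dx": 0.7,"dy": 0,"dz": 0,"twist": 0,"hand": 36},{"dx": 1.4,"dy": 0,"dz": 0,"twist": 0,"hand": 36},{"dx": 2,"dy": 0,"dz": 0,"twist": 0,"hand": 36},{"dx": 2,"dy": 0,"dz": 0,"twist": 0,"hand": 36}]'

```text
time_s: 10.62
tcp_pos: [0.5224, -0.2961, 0.0759]
ee_rot: [-1.989, 0.429, 1.985]
force: [3.6, -1.0, 3.6]
width: 0.409
```

>>> send_rows --motion '[{"dx": 0.5,"dy": 0,"dz": 0,"twist": 0,"hand": 36},{"dx": 1,"dy": 0,"dz": 0,"twist": 0,"hand": 36},{"dx": 1,"dy": 0,"dz": 0,"twist": 0,"hand": 36}]'

```text
time_s: 10.87
tcp_pos: [0.5223, -0.2961, 0.0754]
ee_rot: [-1.989, 0.429, 1.985]
force: [3.4, -0.5, 5.6]
width: 0.409
```

Run:
```python
from h import *
st();snap("wrist","w10");crop("w10",180,150,380,300,4,"w10c")
snap("scene","s3");crop("s3",230,140,330,240,6,"s3c")
```

```text
t 10.87 out,y,z(tcp) [17.5 -0.1 75.4] F out,y,z [-3.3  0.9  5.6] w 38.4mm yaw -24.35
```

View pics/w10c.png

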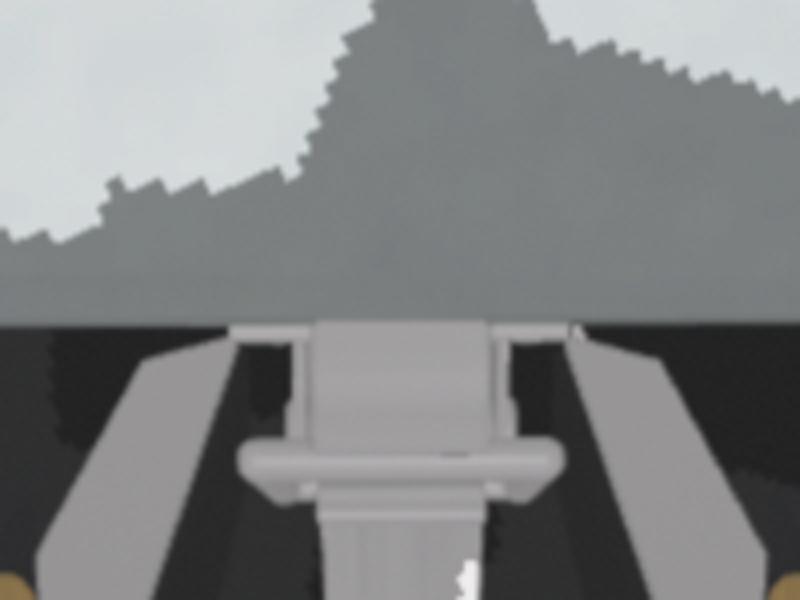

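View pics/s3c.png

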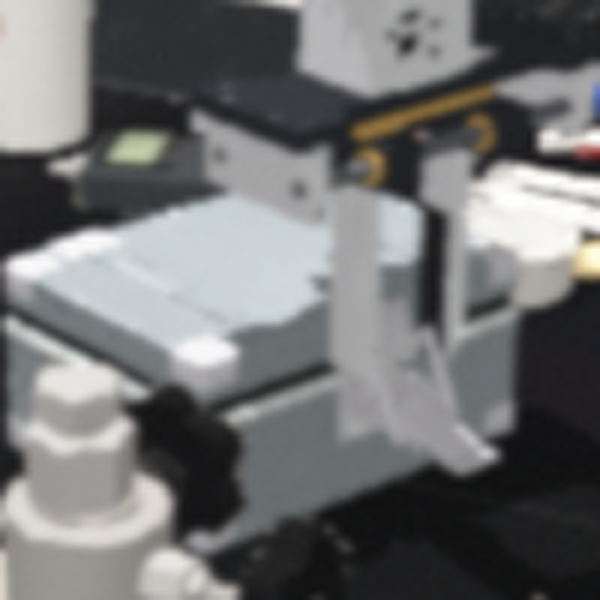

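>>> send_rows --motion '[{"dx": 0,"dy": 0,"dz": 0.7,"twist": 0,"hand": 36},{"dx": 0,"dy": 0,"dz": 1.5,"twist": 0,"hand": 36},{"dx": 0,"dy": 0,"dz": 1.5,"twist": 0,"hand": 36}]'

```text
time_s: 11.22
tcp_pos: [0.5221, -0.296, 0.0755]
ee_rot: [-1.993, 0.43, 1.982]
force: [6.0, -1.9, 3.0]
width: 0.406
```

>>> send_rows --motion '[{"dx": 0,"dy": 0,"dz": 0.7,"twist": 0,"hand": 36},{"dx": 0,"dy": 0,"dz": 1.5,"twist": 0,"hand": 36},{"dx": 0,"dy": 0,"dz": 1.5,"twist": 0,"hand": 36}]'

```text
time_s: 11.47
tcp_pos: [0.522, -0.2959, 0.0756]
ee_rot: [-1.996, 0.431, 1.979]
force: [8.8, -3.5, 0.7]
width: 0.406
```

Run:
```python
from h import *
st()
c=info("w10")
def W(out,y,z): return M-ex*out/1e3+ey*y/1e3+np.array([0,0,z/1e3])
for off in(0,1,4):
  print(off,[(n,((proj(c,W(o+off,0,z))[1]-150)*4).round(1)) for n,o,z in[("lid",0-off,92),("foot",13,92),("lip in",20,84),("lip out",23,84),("bar",17.2-off,83.4),("bar on lip",17.2-off,86.5)]])
```

```text
t 11.47 out,y,z(tcp) [17.8 -0.1 75.6] F out,y,z [-9.4  0.4  0.7] w 38.2mm yaw -24.37
0 [('lid', np.float64(333.5)), ('foot', np.float64(445.9)), ('lip in', np.float64(476.5)), ('lip out', np.float64(500.4)), ('bar', np.float64(452.1)), ('bar on lip', np.float64(462.3))]
1 [('lid', np.float64(333.5)), ('foot', np.float64(454.3)), ('lip in', np.float64(484.5)), ('lip out', np.float64(508.3)), ('bar', np.float64(452.1)), ('bar on lip', np.float64(462.3))]
4 [('lid', np.float64(333.5)), ('foot', np.float64(479.6)), ('lip in', np.float64(508.3)), ('lip out', np.float64(531.9)), ('bar', np.float64(452.1)), ('bar on lip', np.float64(462.3))]
```

Commanding 3 mm outward moved the bar only 0.3 mm and the force rose to 9 N, so the lip is holding the bar in the channel. I'll relieve that load and check that it's seated.

>>> send_rows --motion '[{"dx": 0,"dy": 0,"dz": -2,"twist": 0,"hand": 36},{"dx": 0,"dy": 0,"dz": -4,"twist": 0,"hand": 36},{"dx": 0,"dy": 0,"dz": -4,"twist": 0,"hand": 36}]'

```text
time_s: 11.72
tcp_pos: [0.5225, -0.2961, 0.0751]
ee_rot: [-1.987, 0.429, 1.987]
force: [2.0, -0.0, 7.6]
width: 0.409
```

Run:
```python
from h import *
st()
```

```text
t 11.72 out,y,z(tcp) [17.3 -0.1 75.1] F out,y,z [-1.8  0.8  7.6] w 38.4mm yaw -24.34
```

>>> send_rows --motion '[{"dx": 0.5,"dy": 0,"dz": 0,"twist": 0,"hand": 36},{"dx": 1,"dy": 0,"dz": 0,"twist": 0,"hand": 36},{"dx": 1,"dy": 0,"dz": 0,"twist": 0,"hand": 36}]'

```text
time_s: 11.97
tcp_pos: [0.5225, -0.2962, 0.0745]
ee_rot: [-1.987, 0.429, 1.987]
force: [1.6, -0.7, 7.3]
width: 0.413
```

Run:
```python
from h import *
st()
```

```text
t 11.97 out,y,z(tcp) [17.2 -0.1 74.5] F out,y,z [-1.8  0.   7.3] w 38.8mm yaw -24.34
```

>>> send_rows --motion '[{"dx": 0,"dy": 0,"dz": 0,"twist": 0,"hand": 45},{"dx": 0,"dy": 0,"dz": 0,"twist": 0,"hand": 55},{"dx": 0,"dy": 0,"dz": 0,"twist": 0,"hand": 62},{"dx": 0,"dy": 0,"dz": 0,"twist": 0,"hand": 62},{"dx": -20,"dy": 0,"dz": 0,"twist": 0,"hand": 62},{"dx": -50,"dy": 0,"dz": 20,"twist": 0,"hand": 62},{"dx": -80,"dy": 0,"dz": 45,"twist": 0,"hand": 62},{"dx": -90,"dy": 0,"dz": 55,"twist": 0,"hand": 62},{"dx": -90,"dy": 0,"dz": 55,"twist": 0,"hand": 62}]'

```text
time_s: 12.72
tcp_pos: [0.4721, -0.2736, 0.1663]
ee_rot: [-1.991, 0.431, 1.984]
force: [0.6, 0.1, -0.9]
width: 0.616
```

Run:
```python
from h import *
st();snap("wrist","w11");crop("w11",180,80,380,230,4,"w11c")
snap("scene","s4");crop("s4",230,140,330,240,6,"s4c")
```

```text
t 12.72 out,y,z(tcp) [ 72.5  -0.3 166.3] F out,y,z [-0.5  0.3 -0.9] w 57.9mm yaw -24.36
```

View pics/w11c.png

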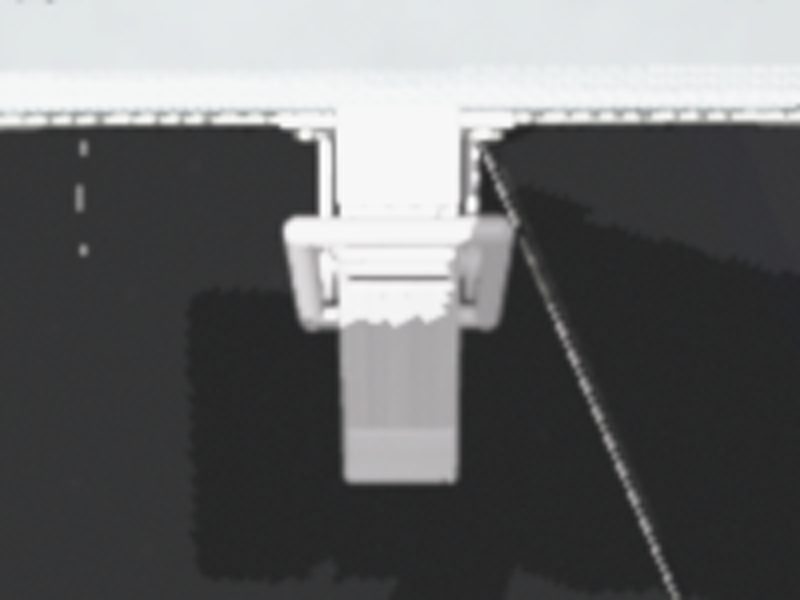

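View pics/s4c.png

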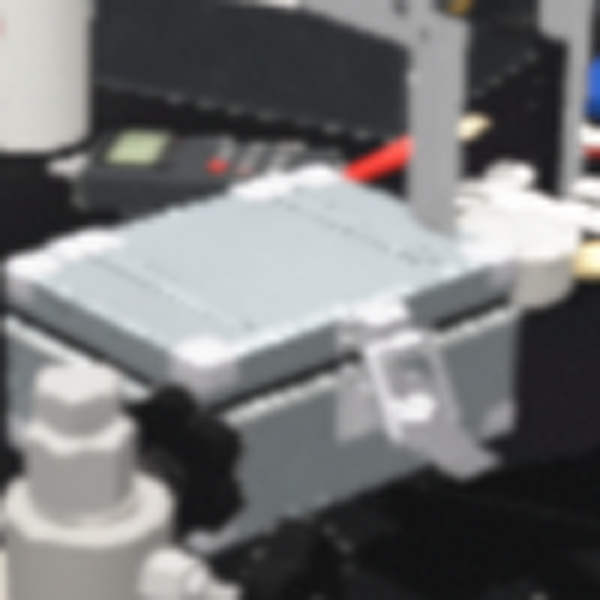

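The bar is seated in the hook, and the lever hangs slightly below horizontal. Next I'll plan the lever push.

Run:
```python
from h import *
st();p0=oc(env.get_obs()['tcp_pos'])
for th in[1.5,1.4,1.3,1.2,1.1,1,.9,.8,.7,.6,.5,.4,.3,.2,.1,0]:
    s=34;o=26+s*np.sin(th)+5*np.cos(th)+8;z=52-s*np.cos(th)+5*np.sin(th)+8
    print('%.1f  tcp out %.1f z %.1f   dz %.1f dx %.1f'%(th,o,z,o-p0[0],p0[2]-z))
```

```text
t 12.82 out,y,z(tcp) [ 72.7   0.  163.1] F out,y,z [-0.5  0.6  0.5] w 58.3mm yaw -24.36
1.5  tcp out 68.3 z 62.6   dz -4.4 dx 100.5
1.4  tcp out 68.4 z 59.1   dz -4.3 dx 104.0
1.3  tcp out 68.1 z 55.7   dz -4.6 dx 107.4
1.2  tcp out 67.5 z 52.3   dz -5.2 dx 110.8
1.1  tcp out 66.6 z 49.0   dz -6.1 dx 114.1
1.0  tcp out 65.3 z 45.8   dz -7.4 dx 117.3
0.9  tcp out 63.7 z 42.8   dz -9.0 dx 120.3
0.8  tcp out 61.9 z 39.9   dz -10.8 dx 123.2
0.7  tcp out 59.7 z 37.2   dz -13.0 dx 125.9
0.6  tcp out 57.3 z 34.8   dz -15.4 dx 128.3
0.5  tcp out 54.7 z 32.6   dz -18.0 dx 130.5
0.4  tcp out 51.8 z 30.6   dz -20.9 dx 132.5
0.3  tcp out 48.8 z 29.0   dz -23.9 dx 134.1
0.2  tcp out 45.7 z 27.7   dz -27.0 dx 135.4
0.1  tcp out 42.4 z 26.7   dz -30.3 dx 136.4
0.0  tcp out 39.0 z 26.0   dz -33.7 dx 137.1
```

>>> send_rows --motion '[{"dx": 10,"dy": 0,"dz": -4,"twist": 0,"hand": 0},{"dx": 25,"dy": 0,"dz": -4,"twist": 0,"hand": 0},{"dx": 40,"dy": 0,"dz": -4,"twist": 0,"hand": 0},{"dx": 55,"dy": 0,"dz": -4,"twist": 0,"hand": 0},{"dx": 70,"dy": 0,"dz": -4,"twist": 0,"hand": 0},{"dx": 80,"dy": 0,"dz": -4,"twist": 0,"hand": 0},{"dx": 88,"dy": 0,"dz": -4,"twist": 0,"hand": 0},{"dx": 88,"dy": 0,"dz": -4,"twist": 0,"hand": 0},{"dx": 88,"dy": 0,"dz": -4,"twist": 0,"hand": 0}]' --force 20

```text
time_s: 13.57
tcp_pos: [0.4756, -0.2747, 0.0744]
ee_rot: [-1.985, 0.428, 1.988]
force: [0.1, 0.1, 0.4]
width: 0.023
```

Run:
```python
from h import *
st();snap("wrist","w12")
```

```text
t 13.57 out,y,z(tcp) [68.8  0.2 74.4] F out,y,z [-0.1  0.1  0.4] w 2.2mm yaw -24.34
```

View pics/w12.png

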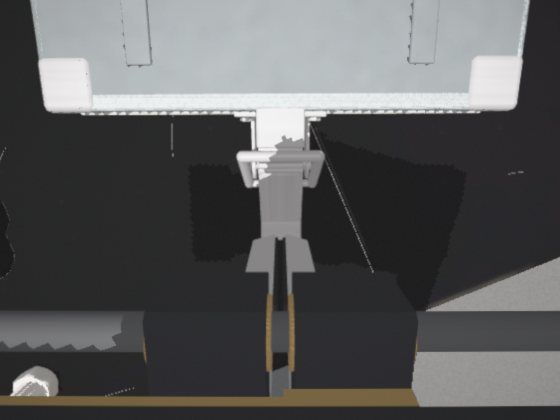

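>>> send_rows --motion '[{"dx": 5,"dy": 0,"dz": 0,"twist": 0,"hand": 0},{"dx": 10,"dy": 0,"dz": 0,"twist": 0,"hand": 0},{"dx": 14,"dy": 0,"dz": -0.5,"twist": 0,"hand": 0},{"dx": 17,"dy": 0,"dz": -0.7,"twist": 0,"hand": 0},{"dx": 20,"dy": 0,"dz": -1,"twist": 0,"hand": 0},{"dx": 23,"dy": 0,"dz": -1.5,"twist": 0,"hand": 0},{"dx": 25.5,"dy": 0,"dz": -2.2,"twist": 0,"hand": 0},{"dx": 25.5,"dy": 0,"dz": -2.2,"twist": 0,"hand": 0}]'

```text
time_s: 14.28
tcp_pos: [0.4778, -0.2758, 0.0495]
ee_rot: [-1.986, 0.428, 1.987]
force: [0.4, 0.2, 0.3]
width: 0.004
```

Run:
```python
from h import *
st();snap("wrist","w13");crop("w13",180,80,380,280,3,"w13c")
```

```text
t 14.28 out,y,z(tcp) [66.4  0.  49.5] F out,y,z [-0.3  0.3  0.3] w 0.4mm yaw -24.35
```

View pics/w13c.png

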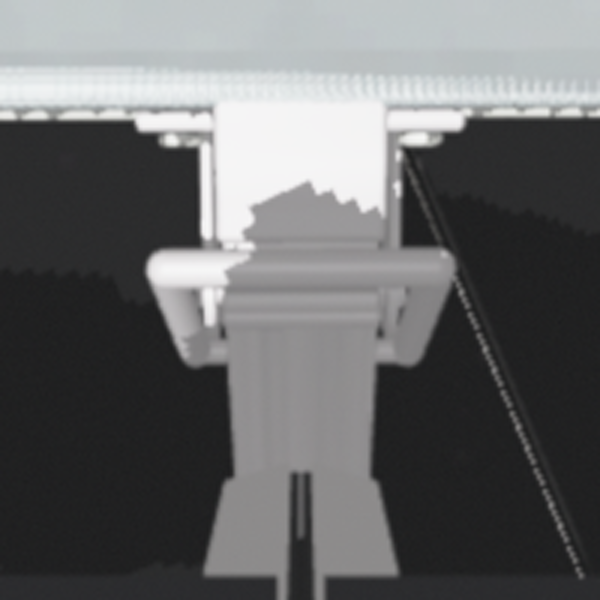

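>>> send_rows --motion '[{"dx": 1.6,"dy": 0,"dz": -0.6,"twist": 0,"hand": 0},{"dx": 3.2,"dy": 0,"dz": -1.3,"twist": 0,"hand": 0},{"dx": 4.7,"dy": 0,"dz": -2,"twist": 0,"hand": 0},{"dx": 6.1,"dy": 0,"dz": -2.9,"twist": 0,"hand": 0},{"dx": 7.6,"dy": 0,"dz": -3.8,"twist": 0,"hand": 0},{"dx": 9,"dy": 0,"dz": -4.7,"twist": 0,"hand": 0}]'

```text
time_s: 14.83
tcp_pos: [0.4821, -0.2778, 0.0408]
ee_rot: [-1.986, 0.428, 1.987]
force: [-0.9, 0.3, 1.6]
width: 0.005
```

Run:
```python
from h import *
st();snap("wrist","w14");crop("w14",180,80,380,280,3,"w14c")
```

```text
t 14.83 out,y,z(tcp) [61.7  0.  40.8] F out,y,z [ 1.  -0.1  1.6] w 0.4mm yaw -24.35
```

View pics/w14c.png

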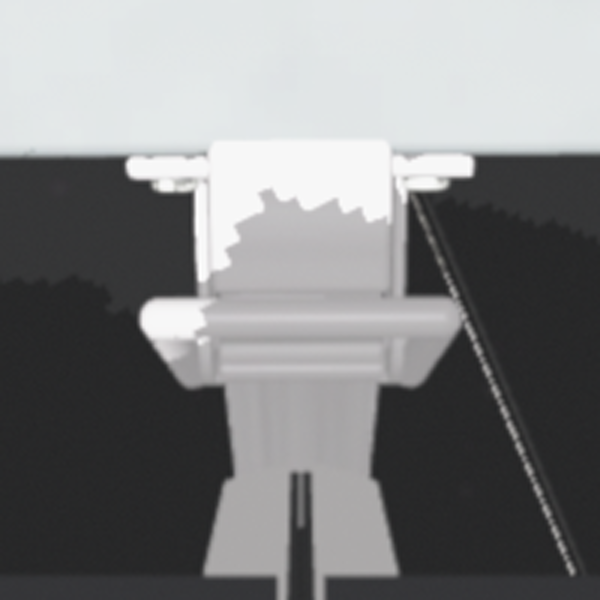

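>>> send_rows --motion '[{"dx": 1.4,"dy": 0,"dz": -1.1,"twist": 0,"hand": 0},{"dx": 2.7,"dy": 0,"dz": -2.2,"twist": 0,"hand": 0},{"dx": 4,"dy": 0,"dz": -3.4,"twist": 0,"hand": 0},{"dx": 5.1,"dy": 0,"dz": -4.6,"twist": 0,"hand": 0},{"dx": 6.2,"dy": 0,"dz": -5.9,"twist": 0,"hand": 0},{"dx": 7.3,"dy": 0,"dz": -7.2,"twist": 0,"hand": 0}]'

```text
time_s: 15.38
tcp_pos: [0.4888, -0.2807, 0.0334]
ee_rot: [-1.986, 0.428, 1.987]
force: [-1.7, 0.9, 0.8]
width: 0.006
```

Run:
```python
from h import *
st();snap("wrist","w15");crop("w15",180,80,380,280,3,"w15c")
```

```text
t 15.38 out,y,z(tcp) [54.4  0.1 33.4] F out,y,z [1.9 0.1 0.8] w 0.6mm yaw -24.35
```

View pics/w15c.png

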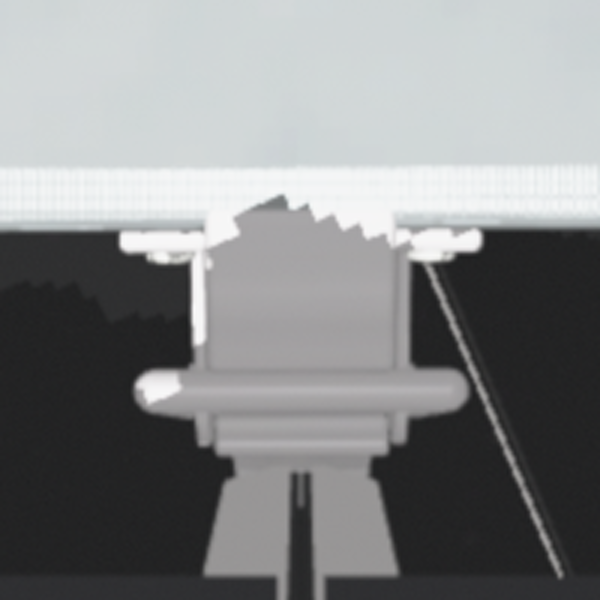

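>>> send_rows --motion '[{"dx": 1,"dy": 0,"dz": -1.4,"twist": 0,"hand": 0},{"dx": 2,"dy": 0,"dz": -2.9,"twist": 0,"hand": 0},{"dx": 2.8,"dy": 0,"dz": -4.4,"twist": 0,"hand": 0},{"dx": 3.6,"dy": 0,"dz": -5.9,"twist": 0,"hand": 0},{"dx": 4.3,"dy": 0,"dz": -7.5,"twist": 0,"hand": 0},{"dx": 4.9,"dy": 0,"dz": -9,"twist": 0,"hand": 0}]'

```text
time_s: 15.93
tcp_pos: [0.4974, -0.2847, 0.0287]
ee_rot: [-1.987, 0.429, 1.986]
force: [0.7, 1.2, -0.9]
width: 0.004
```

Run:
```python
from h import *
st();snap("wrist","w16");crop("w16",180,80,380,280,3,"w16c")
snap("scene","s5");crop("s5",230,140,330,240,6,"s5c")
```

```text
t 15.93 out,y,z(tcp) [44.9 -0.  28.7] F out,y,z [-0.1  1.3 -0.9] w 0.4mm yaw -24.35
```

View pics/w16c.png

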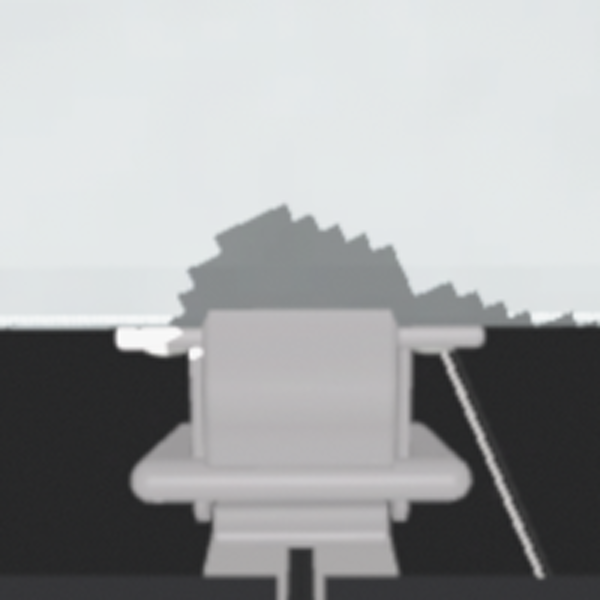

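View pics/s5c.png

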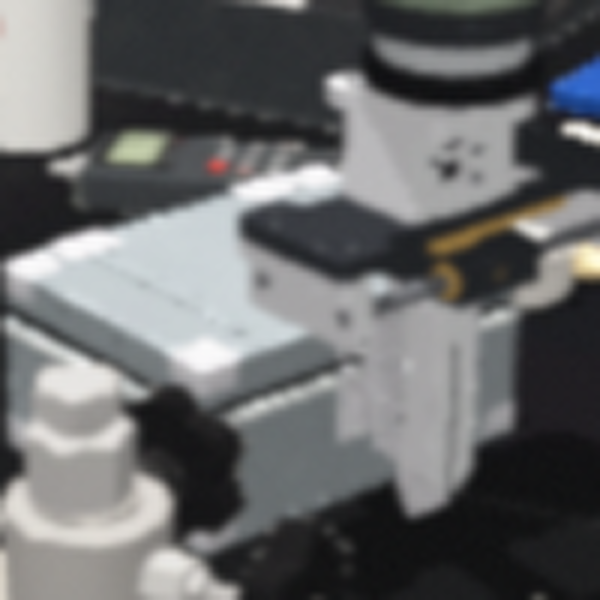

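>>> send_rows --motion '[{"dx": 0.5,"dy": 0,"dz": -1.6,"twist": 0,"hand": 0},{"dx": 1,"dy": 0,"dz": -3.3,"twist": 0,"hand": 0},{"dx": 1.3,"dy": 0,"dz": -5,"twist": 0,"hand": 0},{"dx": 1.5,"dy": 0,"dz": -6,"twist": 0,"hand": 0},{"dx": 1.5,"dy": 0,"dz": -6,"twist": 0,"hand": 0}]'

```text
time_s: 16.45
tcp_pos: [0.5021, -0.2868, 0.0272]
ee_rot: [-1.986, 0.428, 1.988]
force: [-1.9, 1.1, 1.4]
width: 0.01
```

Run:
```python
from h import *
st()
```

```text
t 16.45 out,y,z(tcp) [39.7  0.  27.2] F out,y,z [2.2 0.2 1.4] w 0.9mm yaw -24.34
```

>>> send_rows --motion '[{"dx": 0,"dy": 0,"dz": -0.7,"twist": 0,"hand": 0},{"dx": 0,"dy": 0,"dz": -1.5,"twist": 0,"hand": 0},{"dx": 0,"dy": 0,"dz": -1.5,"twist": 0,"hand": 0}]'

```text
time_s: 16.7
tcp_pos: [0.5021, -0.2868, 0.027]
ee_rot: [-1.982, 0.427, 1.991]
force: [-5.4, 1.5, 3.6]
width: 0.005
```

Run:
```python
from h import *
st()
```

```text
t 16.70 out,y,z(tcp) [39.7  0.1 27. ] F out,y,z [ 5.5 -0.9  3.6] w 0.5mm yaw -24.33
```

The lever is hard up against its stop. I'll back off outward, lift away and look.

>>> send_rows --motion '[{"dx": 0,"dy": 0,"dz": 5,"twist": 0,"hand": 0},{"dx": 0,"dy": 0,"dz": 20,"twist": 0,"hand": 0},{"dx": 0,"dy": 0,"dz": 40,"twist": 0,"hand": 0},{"dx": -35,"dy": 0,"dz": 50,"twist": 0,"hand": 0},{"dx": -75,"dy": 0,"dz": 50,"twist": 0,"hand": 0},{"dx": -115,"dy": 0,"dz": 50,"twist": 0,"hand": 0},{"dx": -150,"dy": 0,"dz": 50,"twist": 0,"hand": 0},{"dx": -150,"dy": 0,"dz": 50,"twist": 0,"hand": 0},{"dx": -150,"dy": 0,"dz": 50,"twist": 0,"hand": 0}]'

```text
time_s: 17.45
tcp_pos: [0.4605, -0.2687, 0.1807]
ee_rot: [-1.996, 0.433, 1.98]
force: [0.5, -0.2, -0.5]
width: 0.006
```

Run:
```python
from h import *
st();snap("wrist","w17");crop("w17",130,30,430,250,2.6,"w17c")
snap("scene","s6");crop("s6",230,140,330,240,6,"s6c");snap("top","t6");crop("t6",170,140,410,290,3,"t6c")
```

```text
t 17.45 out,y,z(tcp) [ 85.1  -0.6 180.7] F out,y,z [-0.5 -0.  -0.5] w 0.6mm yaw -24.35
```

View pics/w17c.png

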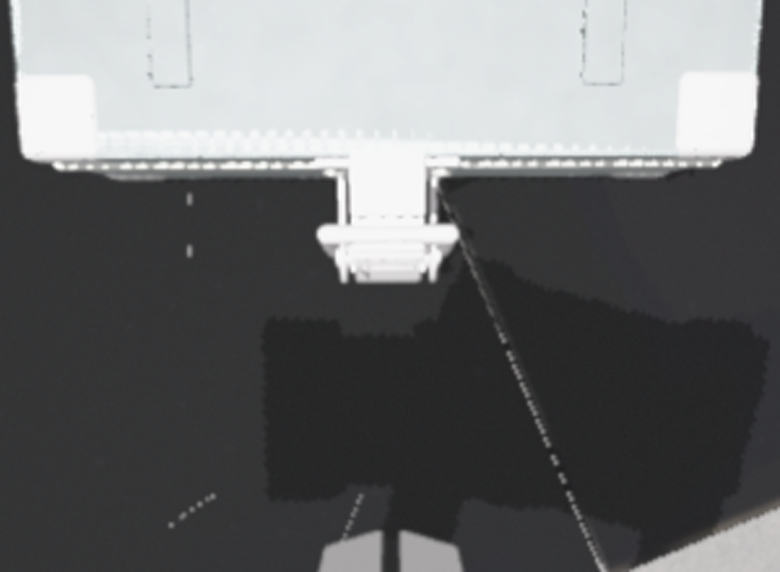

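View pics/s6c.png

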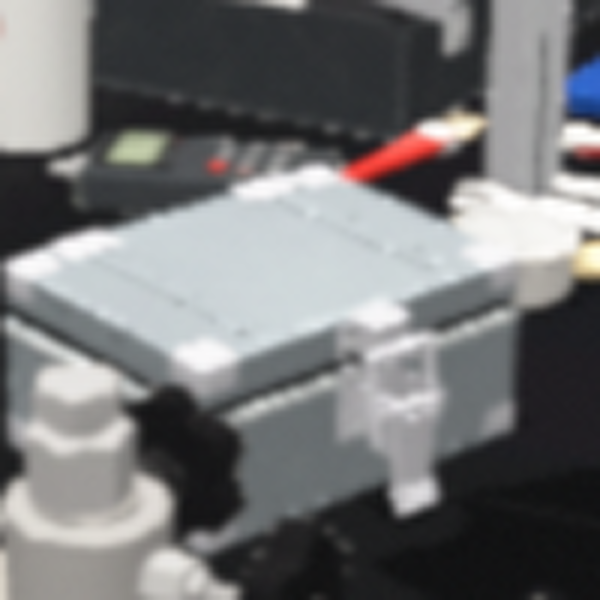

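View pics/t6c.png

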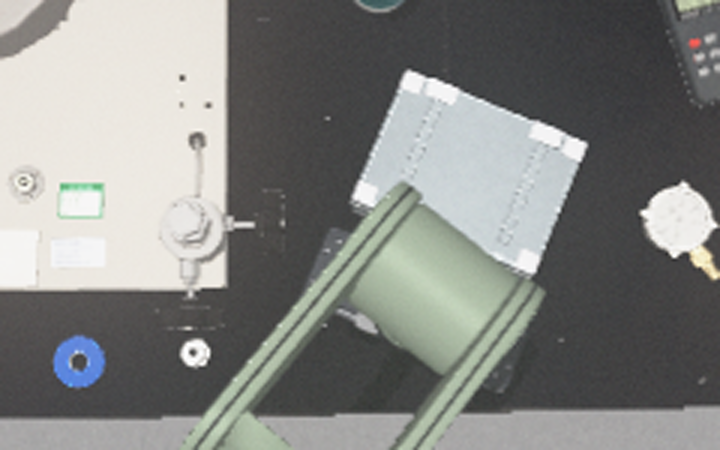

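Run:
```python
from h import *
def g(n): return cv2.imread(f"pics/{n}.png",0).astype(np.float32)
a,b=g("s4"),g("s6")
def W(out,y,z): return M-ex*out/1e3+ey*y/1e3+np.array([0,0,z/1e3])
ci=info("s4")
for n,p in[("cornerL",(0,90,82)),("keeper",(10,0,88)),("backcorner",(-135,90,85)),("rim front static",(0,60,45))]:
    u,v=proj(ci,W(*p)).round().astype(int);w=9
    A=a[v-w:v+w,u-w:u+w];B=b[v-w:v+w,u-w:u+w]
    s=cv2.phaseCorrelate(A,B,cv2.createHanningWindow((2*w,2*w),cv2.CV_32F));
    d=proj(ci,W(p[0],p[1],p[2]-1))-proj(ci,W(*p));print(n,(u,v),np.round(s[0],2),'resp %.2f'%s[1],'px per mm down',d.round(2))
# wrist triangulation of lid top corners w11 & w17 vs lid: keep simple
# bar width depth in w17
im=cv2.imread("pics/w17.png",0);r=30+int(233/2.6);print(r,[(c,int(im[r,c])) for c in list(range(248,258))+list(range(302,312))])
im=cv2.imread("pics/w11.png",0);r=80+int(230/4);print(r,[(c,int(im[r,c])) for c in list(range(248,256))+list(range(304,314))])
```

```text
cornerL (np.int64(265), np.int64(203)) [0.26 0.41] resp 1.11 px per mm down [0.   0.36]
keeper (np.int64(294), np.int64(193)) [0.47 0.6 ] resp 0.93 px per mm down [-0.01  0.35]
backcorner (np.int64(233), np.int64(186)) [-0.09  0.12] resp 1.04 px per mm down [0.01 0.34]
rim front static (np.int64(274), np.int64(213)) [ 0.03 -0.01] resp 1.00 px per mm down [-0.    0.34]
119 [(248, 52), (249, 52), (250, 53), (251, 101), (252, 217), (253, 244), (254, 246), (255, 247), (256, 247), (257, 247), (302, 247), (303, 246), (304, 244), (305, 231), (306, 155), (307, 67), (308, 52), (309, 47), (310, 38), (311, 41)]
137 [(248, 52), (249, 54), (250, 103), (251, 218), (252, 244), (253, 246), (254, 247), (255, 247), (304, 190), (305, 183), (306, 176), (307, 165), (308, 115), (309, 61), (310, 43), (311, 52), (312, 50), (313, 42)]
```

Run:
```python
from h import *
a,b=[cv2.GaussianBlur(cv2.imread(f"pics/{n}.png",0).astype(np.float32),(0,0),.5) for n in("s4","s6")]
ci=info("s4")
def W(out,y,z): return M-ex*out/1e3+ey*y/1e3+np.array([0,0,z/1e3])
for y in(70,60,50,40,-40,-60):
    u0,v0=proj(ci,W(0,y,92));u1,v1=proj(ci,W(0,y,60));u=int(round(u0))
    r=range(int(v0)-5,int(v1)+5)
    print(y,u,'pred top %.1f lower %.1f rim %.1f'%(v0,proj(ci,W(0,y,72))[1],proj(ci,W(0,y,64))[1]));print([int(a[i,u]) for i in r]);print([int(b[i,u]) for i in r],r[0])
```

```text
70 271 pred top 197.2 lower 204.3 rim 207.1
[209, 203, 197, 210, 226, 228, 197, 142, 114, 109, 108, 104, 89, 65, 80, 139, 179, 164, 128, 111, 105]
[210, 210, 206, 200, 205, 210, 200, 158, 122, 111, 108, 106, 99, 83, 88, 140, 179, 164, 129, 110, 104] 192
60 274 pred top 196.2 lower 203.2 rim 206.0
[212, 212, 212, 220, 232, 230, 188, 134, 113, 109, 107, 103, 87, 65, 86, 148, 184, 160, 124, 110, 108]
[211, 211, 211, 210, 213, 215, 199, 154, 119, 109, 107, 106, 97, 82, 92, 148, 183, 159, 124, 110, 107] 191
50 277 pred top 195.1 lower 202.2 rim 204.9
[212, 212, 213, 219, 227, 223, 185, 134, 113, 110, 109, 102, 82, 60, 83, 140, 171, 153, 123, 110, 109]
[212, 212, 212, 212, 212, 210, 193, 148, 116, 108, 108, 106, 96, 76, 87, 139, 170, 152, 122, 110, 108] 190
40 280 pred top 194.1 lower 201.1 rim 203.9
[213, 213, 214, 217, 222, 212, 171, 128, 111, 108, 106, 99, 78, 57, 81, 136, 165, 147, 120, 110, 109]
[212, 213, 213, 214, 218, 219, 197, 147, 115, 108, 107, 105, 93, 72, 84, 135, 165, 147, 119, 109, 108] 189
-40 302 pred top 186.1 lower 192.9 rim 195.6
[206, 201, 195, 204, 209, 197, 164, 126, 112, 109, 107, 100, 85, 91, 139, 174, 169, 158, 153, 148]
[209, 214, 216, 207, 207, 208, 192, 148, 117, 108, 107, 104, 94, 94, 142, 182, 172, 152, 143, 143] 181
-60 308 pred top 184.2 lower 191.0 rim 193.7
[223, 230, 241, 237, 228, 208, 160, 122, 112, 109, 107, 96, 70, 69, 125, 176, 166, 131, 114, 109]
[226, 226, 236, 237, 225, 213, 192, 146, 115, 109, 108, 105, 91, 81, 127, 176, 165, 130, 114, 109] 179
```

The latch looks flat and hooked, and the pictures put the lid about 1–2 mm lower. That's coarse, so I'll check by touching the lid lightly at the spot used before. First contact there was at TCP z of about 99.8.

>>> send_rows --motion '[{"dx": 0,"dy": 0,"dz": -30,"twist": 0,"hand": 0},{"dx": 0,"dy": 0,"dz": -65,"twist": 0,"hand": 0},{"dx": 0,"dy": 0,"dz": -95,"twist": 0,"hand": 0},{"dx": 20,"dy": 0,"dz": -106,"twist": 0,"hand": 0},{"dx": 45,"dy": 0,"dz": -106,"twist": 0,"hand": 0},{"dx": 65,"dy": 0,"dz": -106,"twist": 0,"hand": 0},{"dx": 73,"dy": 0,"dz": -106,"twist": 0,"hand": 0},{"dx": 73,"dy": 0,"dz": -106,"twist": 0,"hand": 0},{"dx": 73,"dy": 0,"dz": -106,"twist": 0,"hand": 0}]'

```text
time_s: 18.35
tcp_pos: [0.554, -0.3101, 0.1026]
ee_rot: [-1.984, 0.427, 1.989]
force: [0.3, -0.0, 0.9]
width: -0.0
```

Run:
```python
from h import *
st()
```

```text
t 18.35 out,y,z(tcp) [-1.710e+01  1.000e-01  1.026e+02] F out,y,z [-0.2  0.1  0.9] w -0.0mm yaw -24.35
```

>>> send_rows --motion '[{"dx": 1,"dy": 0,"dz": -3,"twist": 0,"hand": 0},{"dx": 2.5,"dy": 0,"dz": -3,"twist": 0,"hand": 0},{"dx": 2.5,"dy": 0,"dz": -3,"twist": 0,"hand": 0}]'

```text
time_s: 18.6
tcp_pos: [0.5579, -0.3123, 0.1023]
ee_rot: [-1.988, 0.429, 1.986]
force: [-0.5, 0.5, 0.1]
width: 0.003
```

>>> send_rows --motion '[{"dx": 0.5,"dy": 0,"dz": 0,"twist": 0,"hand": 0},{"dx": 0.8,"dy": 0,"dz": 0,"twist": 0,"hand": 0},{"dx": 0.8,"dy": 0,"dz": 0,"twist": 0,"hand": 0}]'

```text
time_s: 18.85
tcp_pos: [0.5576, -0.312, 0.1012]
ee_rot: [-1.987, 0.429, 1.986]
force: [0.0, -0.5, 0.2]
width: 0.002
```

>>> send_rows --motion '[{"dx": 0.5,"dy": 0,"dz": 0,"twist": 0,"hand": 0},{"dx": 0.8,"dy": 0,"dz": 0,"twist": 0,"hand": 0},{"dx": 0.8,"dy": 0,"dz": 0,"twist": 0,"hand": 0}]'

```text
time_s: 19.1
tcp_pos: [0.5575, -0.3119, 0.1001]
ee_rot: [-1.987, 0.429, 1.987]
force: [0.2, 0.5, 0.3]
width: 0.005
```

>>> send_rows --motion '[{"dx": 0.4,"dy": 0,"dz": 0,"twist": 0,"hand": 0},{"dx": 0.8,"dy": 0,"dz": 0,"twist": 0,"hand": 0},{"dx": 0.8,"dy": 0,"dz": 0,"twist": 0,"hand": 0}]'

```text
time_s: 19.35
tcp_pos: [0.5575, -0.3119, 0.0992]
ee_rot: [-1.986, 0.429, 1.987]
force: [-0.1, 0.3, -0.2]
width: 0.002
```

>>> send_rows --motion '[{"dx": 0.4,"dy": 0,"dz": 0,"twist": 0,"hand": 0},{"dx": 0.8,"dy": 0,"dz": 0,"twist": 0,"hand": 0},{"dx": 0.8,"dy": 0,"dz": 0,"twist": 0,"hand": 0}]'

```text
time_s: 19.6
tcp_pos: [0.5575, -0.3119, 0.0984]
ee_rot: [-1.987, 0.429, 1.987]
force: [0.4, 0.4, -0.2]
width: 0.005
```

>>> send_rows --motion '[{"dx": 0.4,"dy": 0,"dz": 0,"twist": 0,"hand": 0},{"dx": 0.8,"dy": 0,"dz": 0,"twist": 0,"hand": 0},{"dx": 0.8,"dy": 0,"dz": 0,"twist": 0,"hand": 0}]'

```text
time_s: 19.85
tcp_pos: [0.5576, -0.312, 0.0981]
ee_rot: [-1.987, 0.429, 1.987]
force: [-1.5, 0.5, 0.9]
width: 0.003
```

>>> send_rows --motion '[{"dx": 0.4,"dy": 0,"dz": 0,"twist": 0,"hand": 0},{"dx": 0.8,"dy": 0,"dz": 0,"twist": 0,"hand": 0},{"dx": 0.8,"dy": 0,"dz": 0,"twist": 0,"hand": 0}]'

```text
time_s: 20.1
tcp_pos: [0.5576, -0.312, 0.098]
ee_rot: [-1.987, 0.429, 1.987]
force: [-2.0, 2.2, 5.4]
width: 0.002
```

Run:
```python
from h import *
st()
```

```text
t 20.10 out,y,z(tcp) [-21.2  -0.1  98. ] F out,y,z [2.7 1.1 5.4] w 0.2mm yaw -24.34
```

The lid is now stiff at TCP z 98.1, against about 100 when it only rested on the seal. That's roughly 2 mm lower, or about -0.017 rad, so it is clamped. I'll retreat and take a last look.

>>> send_rows --motion '[{"dx": -10,"dy": 0,"dz": 0,"twist": 0,"hand": 0},{"dx": -40,"dy": 0,"dz": 0,"twist": 0,"hand": 0},{"dx": -80,"dy": 0,"dz": 10,"twist": 0,"hand": 0},{"dx": -120,"dy": 0,"dz": 40,"twist": 0,"hand": 0},{"dx": -150,"dy": 0,"dz": 75,"twist": 0,"hand": 0},{"dx": -160,"dy": 0,"dz": 100,"twist": 0,"hand": 0},{"dx": -160,"dy": 0,"dz": 120,"twist": 0,"hand": 0},{"dx": -160,"dy": 0,"dz": 120,"twist": 0,"hand": 0},{"dx": -160,"dy": 0,"dz": 120,"twist": 0,"hand": 0}]'

```text
time_s: 20.85
tcp_pos: [0.4481, -0.2625, 0.2578]
ee_rot: [-1.989, 0.43, 1.985]
force: [0.6, 0.2, -0.5]
width: 0.007
```

Run:
```python
from h import *
st();snap("scene","s7");crop("s7",230,140,330,240,6,"s7c");snap("wrist","w18")
```

```text
t 20.85 out,y,z(tcp) [ 98.9   0.  257.8] F out,y,z [-0.5  0.4 -0.5] w 0.6mm yaw -24.37
```

View pics/s7c.png

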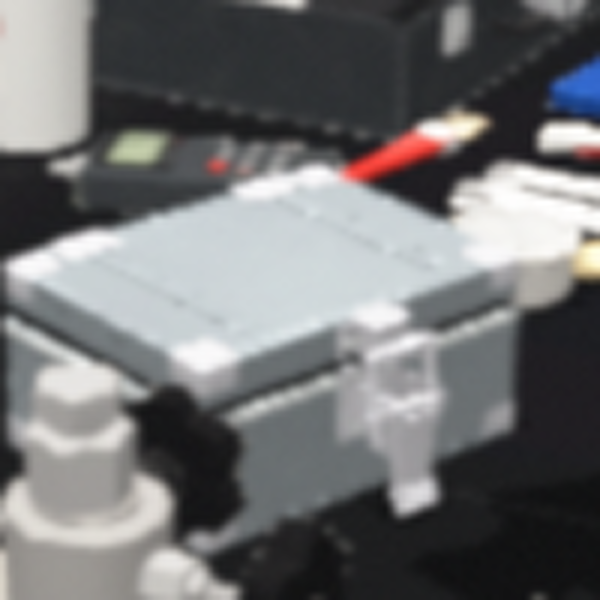

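View pics/w18.png

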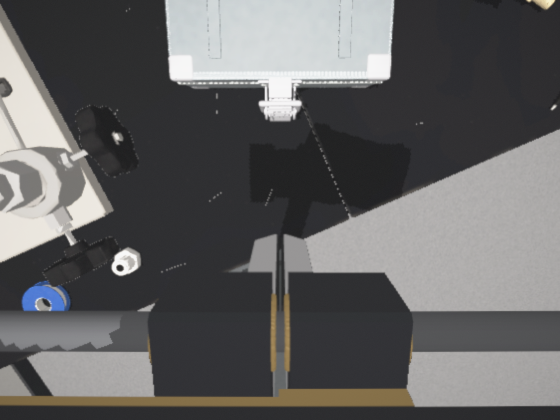

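The lid is shut, the bail is over the keeper and the lever lies flat. The arm is clear and the bystanders haven't moved, so I'm handing in.

Run:
```python
from plant import env
print(env.job_done())
```

```text
the job is handed in; nothing more can be done
None
```

I shut the lid onto its seal, hooked the bail bar into the keeper and pushed the lever over centre until it lay flat. The job was handed in at about 21 s with the arm clear of everything.

- **Hook:** the bail was gripped at 10 N. With the bar in the channel, a commanded 3 mm outward pull moved it only 0.3 mm, against 9 N, so the lip was holding it. While seating, the bar was pressed with up to about 8 N for a moment, a little more than the "few N" asked.
- **Lever:** I read only 1–2 N while pushing it, less than the 3–12 N described. I sampled the force only between moves, so the peak may have been missed. At the end it met a firm stop at 5.5 N. The last pictures show it flat with the bail still hooked, after the fingers had left.
- **Lid:** a light touch found the lid stiff about 2 mm lower than when it only rested on the seal, or roughly -0.016 to -0.019 rad. That is inside the clamped range of -0.015 to -0.05 but near its lower limit. Edge shifts in the scene pictures were coarser and gave 1–2 mm, which overlaps but is on the low side.
- **Bystanders:** the gauge, tape and adapter look unmoved. The largest force I read was about 9 N.

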